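# Fetch the tapping block from behind the leaf punches

## Task

The long wooden tapping block lies in the caddy behind the three hand punches: first clear all three punches out of the way, standing them in the grey metal tray at the side. Then take the tapping block out and lay it flat over the leaf on the white printing board, centred on the board and lengthwise along it, and after that put each punch back upright on the very spot in the caddy where it stood. Set everything down rather than dropping it, do not tip the punches over, and leave the mallet and the empty leaf cutter alone.

Things in the scene. Friction and masses are not known exactly. Their poses are not given: they have to be found in the camera images.
- punch_round: upright hand punch: round foot 54 mm across, 30 mm high, of steel, with an upright wooden handle 24 mm across and 45 mm tall in the middle of its top (75 mm in all). Origin: centre of its underside; z up. About 0.16 kg; grasp it by the handle. The punches start in a row along the caddy's y in its front part, in any order, 70 mm apart.
- punch_square: upright hand punch: square foot 48 by 48 mm, 30 mm high, of steel, with an upright wooden handle 24 mm across and 45 mm tall in the middle of its top (75 mm in all). Origin: centre of its underside; z up. About 0.16 kg; grasp it by the handle. The punches start in a row along the caddy's y in its front part, in any order, 70 mm apart.
- punch_flower: upright hand punch: four-lobed flower foot 54 mm across, each lobe 25 mm wide, 30 mm high, of steel, with an upright wooden handle 24 mm across and 45 mm tall in the middle of its top (75 mm in all). Origin: centre of its underside; z up. About 0.16 kg; grasp it by the handle. The punches start in a row along the caddy's y in its front part, in any order, 70 mm apart.
- tapping_bar: plain pale wooden bar, 130 mm long (its y axis), 36 mm wide (its x axis), 30 mm high, about 0.12 kg. Origin: centre of its underside. Starts lying along y in the rear (+x) part of the caddy, about 6 mm behind the punches' feet: no finger room in front of it until they are gone; over 30 mm of free floor behind it.
- caddy: fixed dark brown wooden tray holding the punches and the block, 170 mm (x) by 270 mm (y), walls 6 mm thick and 18 mm high, floor 6 mm thick (inner floor 6 mm above the origin). Origin: centre of its underside, on the table. Lies between side tray and printing board, its y axis roughly along world y.
- side_tray: fixed shallow grey metal tray, empty at the start, 240 mm (its x axis) by 130 mm (y), walls 5 mm thick and 15 mm high, floor 5 mm thick. Origin: centre of its underside, on the table. To the left or the right of the caddy; room for three punches 75 mm apart along its x axis.
- print_board: fixed flat white board 240 mm (its x axis) by 130 mm (y), 12 mm thick, with a flat green leaf (about 100 by 50 mm, negligible height) in the middle of its top. Origin: centre of its underside, on the table. On the other side of the caddy from the side tray.
- mallet: bystander: rubber mallet lying on the table beyond the caddy, black head 60 mm across and 100 mm long (along its x), wooden handle 270 mm along its y. Origin: on the table under the middle of the head.
- cutter: bystander: empty steel leaf-shaped cutter ring, about 90 by 50 mm, 25 mm high, standing on the table between robot and caddy. Origin: centre of its underside.

How it is judged:
By the outcome, as a careful person would: the job done as asked, in the order asked, and still so for the second after the job is handed in, with the robot touching nothing.
It also fails if it takes over 147 s, if anything falls off the work surface, if the arm or the gripper's body presses on something with over 40 N, if the wrist force passes 120 N, or if a joint passes its speed limit or range.

## Robot

A 6-joint arm with a two-finger parallel gripper is mounted at the origin on the work surface. World frame = base frame: x ahead of the robot, y to its left, z up, the work surface at z = 0. Lengths are in m, angles in rad, forces in N, time in s.
With the tool pointing down it reaches from about 0.325 to 0.9 m from the base axis. Payload 6.1 kg.
Tool frame: the origin (TCP) lies at the very end of the fingers, on their centre line; the grasp point (between the pads) lies r.pinch_z behind it (r.pinch_z is the distance from the TCP to the grasp point, in m); z points along the fingers, y is the line along which they close (so a half turn about z gives the same grasp; the last joint's range is limited). The gripper opens to 85 mm and grips with 20 to 120 N. Pads are 22 mm wide; open, the fingers measure 114 mm over their backs; the gripper's body (76 mm by 85 mm) begins 54 mm behind the grasp point. The pads swing forward as they close: fully open they stand 13 mm farther back than shut.
Start: joints at [1.02, 0.22, 1.526, -0, 1.395, -0.126], TCP at [0.258, 0.569, 0.231] pointing down, gripper open.
Joint ranges: [-2.98, 2.98], [-0.91, 2.08], [0.09, 2.57], [-1.24, 4.39], [0.2, 2.65], [-2.68, 2.68]. Speed limits (rad/s): [2.57, 2.57, 3.01, 3.14, 3.14, 3.14].

## Interface

Orientations are given as a unit quaternion [x, y, z, w].
In Python, from bench import r gives the robot as it stands. The module is installed in compiled form; this text tells all that it offers.
- The arm moves only by the tool jog_arm, never from a script. Its argument "motion" is a list that holds one entry, the list of rows, each a list of 7 numbers: the turn, a rotation vector about the tool's x, y, z scaled (see below), then the shift along the tool's x, y, z scaled (see below), then the opening, from -1 (shut) to 1 (fully open). In form: [[[ax, ay, az, dx, dy, dz, fingers], ...]]. A call has 1 to 5 rows; each row shifts and turns the commanded pose from where the row before left it, along the tool's axes as they then stand; what a row does not reach is not made up. The controller multiplies each number of a shift by 50 mm and each number of a turn by pi rad. A row lasts 1/10 s, in which the tool goes at most 50 mm and 8.59 degrees, less where a joint would pass 70% of its speed; a pose out of reach is approached as far as the arm can. A call with a number of a shift or a turn outside -1 to 1 is refused whole. A call with a gripper value outside its range is refused whole. The fingers move at their own pace and stop on an object; "force" is the grip in N (left out, the last holds). Time passes only in rows, so rows that do not move let the fingers close. It gives the time, the measured TCP pose, the force, the opening and the grip force at its end, in the units of the state.
- r.get_state(): the state, without advancing time (a new reading comes with each control period).
- r.capture(name): name is "side" or "top"; returns a dict with "pixels" (480x640x3 uint8, blue, green, red), "fx", "fy", "cx", "cy" (pixels), "k1" (the pictures are not rectified: a ray, as slopes to the right and down, at radius r is drawn at 1 + k1 r^2 times it, then the intrinsics apply), "extrinsics" (4x4, takes a point from world to camera coordinates). Camera axes: x right, y up, looking along -z (the intrinsics and any distortion apply to the point x, -y, -z); pixel columns grow to the right and rows downward; lengths in m; the calibration is good to about 2 mm. A picture is of the moment at which its call begins. There is no depth.
- r.close_job(): hands the job in; it is judged then, once.
The state is a dict: "t": time; "joint_pos": joint angles; "joint_velocities": joint speeds; "tau": joint torques, N m; "tcp_pos": TCP position; "tcp_rot": TCP orientation; "ft_force": force on the tool from outside, world axes, zero at the start; "moment": the same for the moment, N m; "grip_width": finger opening in m; "gripper_force": force on a finger pad.
Only numpy, scipy, OpenCV 4.12 (cv2) and the standard library are available. Lean on these libraries where they do the work, as an engineer would, in place of code of your own. Each camera call takes 0.05 s, during which the arm holds its last target. There are 200 camera calls.

## Working session

There is one attempt and no reset: what is moved stays moved. The work goes in short steps, Python scripts to look and compute and a tool call to move; the robot and the scene stay as the last step left them, time stands still between calls to the robot, and variables do not carry over. Pictures are saved under pics/ and viewed, at most 14 in all, crops included, and the job is handed in when it is done.

Besides the shell and the picture viewer there is one more tool, called after "Emit:" as name([rows], argument=value, ...), one row to a line, values as JSON. jog_arm: Moves the arm, as the interface text tells. Shifts and turns lie within -1 to 1; 1 stands for 50 mm of shift or pi rad of turn. Its arguments: {"type":"object","properties":{"motion":{"type":"array"},"force":{"type":"number"}},"required":["motion"]}

```bash
mkdir -p pics; cat > h.py <<'E'
import numpy as np, cv2
from bench import r
from scipy.spatial.transform import Rotation as R
def shot(cam,name):
    c=r.capture(cam); cv2.imwrite(f'pics/{name}.png',c['pixels']); return c
def ray(c,u,v):
    K=np.array([[c['fx'],0,c['cx']],[0,c['fy'],c['cy']],[0,0,1]])
    p=cv2.undistortPoints(np.array([[[u,v]]],float),K,np.array([c['k1'],0,0,0.]) ,None,None)[0,0] if False else None
    x=(u-c['cx'])/c['fx'];y=(v-c['cy'])/c['fy'];a,b=x,y
    for _ in range(20):
        s=1+c['k1']*(a*a+b*b);a,b=x/s,y/s
    E=np.array(c['extrinsics']);d=E[:3,:3].T@np.array([a,-b,-1]);o=-E[:3,:3].T@E[:3,3]
    return o,d
def onz(c,u,v,z):
    o,d=ray(c,u,v);return o+d*(z-o[2])/d[2]
def proj(c,P):
    E=np.array(c['extrinsics']);q=E[:3,:3]@np.array(P)+E[:3,3];a,b=q[0]/-q[2],-q[1]/-q[2]
    s=1+c['k1']*(a*a+b*b);return c['cx']+c['fx']*a*s,c['cy']+c['fy']*b*s
E
sed -i '/p=cv2.undist/d;/K=np.array/d' h.py
python3 - <<'E'
from h import *
for n in('top','side'):
    c=shot(n,n+'0');E=np.array(c['extrinsics']);print(n,c['fx'],c['k1'],-E[:3,:3].T@E[:3,3])
s=r.get_state();print(s,r.pinch_z);print(R.from_quat(s['tcp_rot']).as_matrix().round(3))
E
```

```text
top 483.51053809154524 -0.006764318206323568 [ 0.48056936 -0.00276447  1.0674722 ]
side 600.5861617715957 -0.17279928236219216 [ 0.2014489  -0.87863382  0.73497291]
{'t': 0.1, 'joint_pos': array([ 1.01991323e+00,  2.21158502e-01,  1.52746764e+00,  3.92473201e-06,
        1.39468931e+00, -1.26094143e-01]), 'joint_velocities': array([-0.00133977, -0.0042931 , -0.00156431,  0.00097966, -0.00175608,
        0.00107661]), 'tau': array([ 2.43864008e-03, -4.98240387e+01, -3.90548193e+01, -2.31076052e-05,
        5.65283626e-03, -5.31857336e-05]), 'tcp_pos': array([0.25730136, 0.56900165, 0.23031705]), 'tcp_rot': array([ 2.10801430e-01,  9.77528524e-01, -8.11879699e-04, -2.87859846e-04]), 'ft_force': array([-0.02252987, -0.57693208, -0.26445232]), 'moment': array([0.04922014, 0.01583263, 0.03845006]), 'gripper_force': 0.0, 'grip_width': 0.08543795126808713} 0.0187
[[-0.911  0.412 -0.001]
 [ 0.412  0.911 -0.001]
 [ 0.    -0.002 -1.   ]]
```

View pics/top0.png

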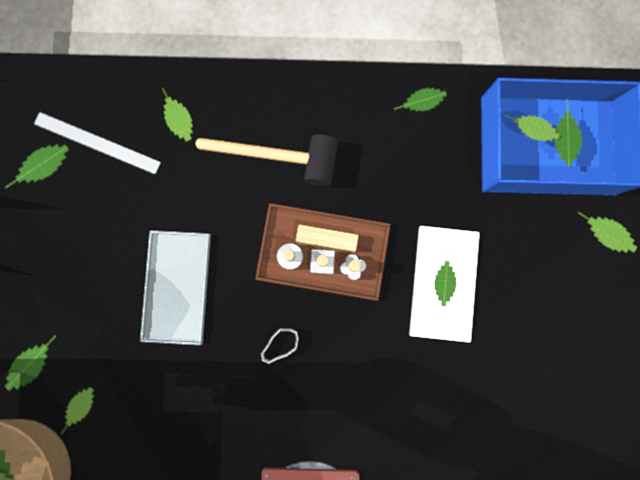

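View pics/side0.png

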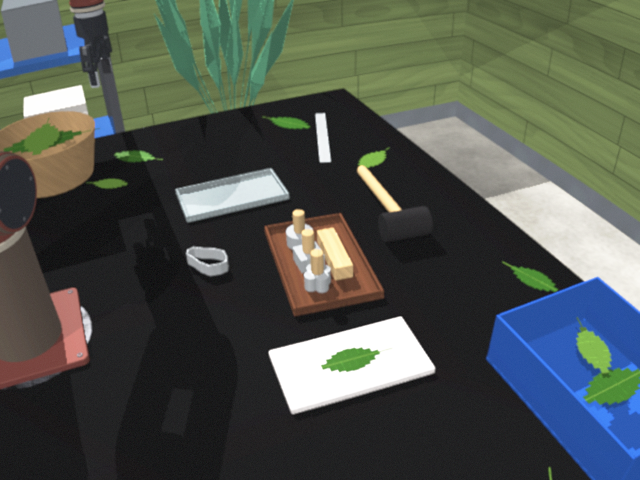

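The top view shows the tray at about (176,288), and the caddy at (324,252). In the caddy are the round, square and flower punches at (290,256), (322,261) and (353,266), with the bar at (327,238). The board is at (445,284). Next I'll measure with masks.

```bash
cat > m.py <<'E'
from h import *
def rects(c,mask,z,amin=60):
    out=[]
    for k in cv2.findContours(mask.astype(np.uint8),cv2.RETR_EXTERNAL,cv2.CHAIN_APPROX_NONE)[0]:
        if cv2.contourArea(k)<amin: continue
        P=np.array([onz(c,u,v,z)[:2] for u,v in k[:,0]],np.float32)*1000
        (x,y),(w,h),a=cv2.minAreaRect(P)
        if h>w: w,h,a=h,w,a+90
        out.append((k[:,0].mean(0).round().tolist(),round(x,1),round(y,1),round(w,1),round(h,1),round((a+90)%180-90,1)))
    return out
E
python3 - <<'E'
from m import *
c=r.capture('top');im=c['pixels'];h=cv2.cvtColor(im,cv2.COLOR_BGR2HSV).astype(int);H,S,V=h[...,0],h[...,1],h[...,2]
roi=np.zeros(H.shape,bool);roi[195:360,130:490]=1
for p in [(290,247),(288,254),(281,262),(327,238),(322,261),(315,268),(268,250),(160,240),(190,300),(445,240),(310,250)]: print(p,h[p[1],p[0]])
print('wood',rects(c,roi&(H>14)&(H<32)&(S>60)&(V>150),0.036,20))
print('caddy',rects(c,roi&(H<14)&(S>80)&(V>40),0.018,500))
print('white',rects(c,roi&(V>225)&(S<20),0.012,500))
print('grey',rects(c,roi&(V>80)&(S<60),0.015,500))
big=cv2.resize(im[200:305,250:395],None,fx=5.5,fy=5.5,interpolation=cv2.INTER_CUBIC);cv2.imwrite('pics/z1.png',big)
E
```

```text
(290, 247) [103   8 238]
(288, 254) [ 25  59 254]
(281, 262) [100   3 252]
(327, 238) [ 26  48 255]
(322, 261) [ 25  59 254]
(315, 268) [100   3 250]
(268, 250) [ 10 122  96]
(160, 240) [ 95  13 239]
(190, 300) [ 95  13 235]
(445, 240) [  0   0 255]
(310, 250) [ 8 97 84]
wood [([354.0, 266.0], 533.4, -83.1, 22.7, 22.6, -43.7), ([322.0, 260.0], 543.4, -14.5, 21.4, 21.4, 1.4), ([289.0, 255.0], 552.9, 54.7, 23.1, 16.9, 20.1), ([327.0, 238.0], 591.5, -23.3, 132.2, 39.4, 81.6)]
caddy [([323.0, 252.0], 564.1, -16.1, 273.4, 173.5, 81.7)]
white [([185.0, 277.0], 481.3, 294.8, 232.8, 108.7, -1.4), ([444.0, 284.0], 501.0, -282.7, 241.1, 132.0, -4.7)]
grey [([322.0, 261.0], 542.5, -14.8, 52.4, 52.3, 1.3), ([289.0, 256.0], 551.7, 57.4, 56.8, 56.7, 1.4), ([175.0, 287.0], 478.5, 302.4, 243.3, 135.3, -1.7), ([444.0, 284.0], 501.3, -281.9, 243.4, 136.0, -4.8)]
```

View pics/z1.png

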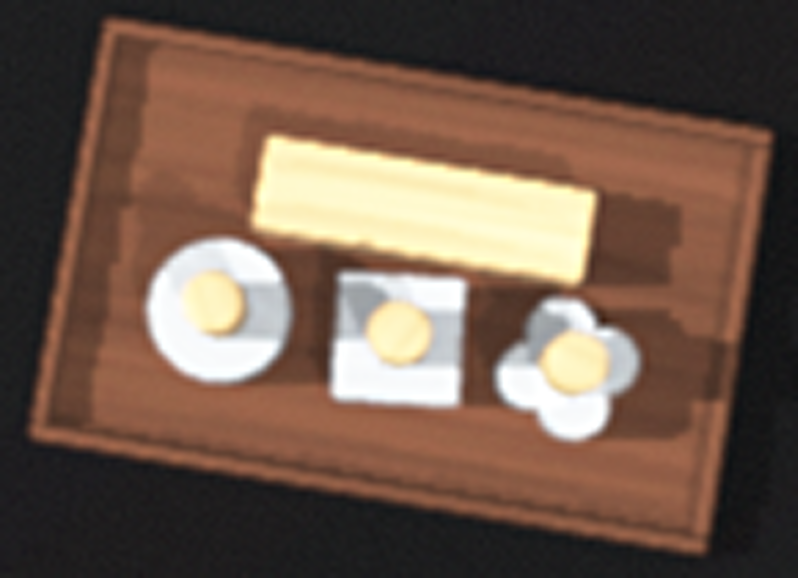

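The zoomed crop shows the three handle tops in a row and the bar behind them, with the caddy yawed about -8.3°. My plan is to turn the tool so y lies along caddy x (and x along caddy y), and keep that heading for all the punches.

```bash
cat > g.py <<'E'
from h import *
# targets: mm
X=np.array([np.cos(np.radians(-8.3)),np.sin(np.radians(-8.3))]);Y=np.array([-X[1],X[0]]);C=np.array([564.1,-16.1])
cad=lambda x,y:C+x*X+y*Y
T=np.radians(-1.7);TC=np.array([478.5,302.4]);tray=lambda s:TC+s*np.array([np.cos(T),np.sin(T)])
P=dict(round=cad(-22,69.5),square=cad(-22,-1.5),flower=cad(-22,-70.5),bar=cad(28,-3.2),t_round=tray(75),t_square=tray(0),t_flower=tray(-75))
def d(xy,z,ang=-8.3,src=None):
    s=r.get_state();M=R.from_quat(s['tcp_rot']).as_matrix();p=s['tcp_pos']*1000
    a=np.radians(ang);y=np.array([np.cos(a),np.sin(a),0]);zz=np.array([0,0,-1.]);D=np.c_[np.cross(y,zz),y,zz]
    rv=R.from_matrix(M.T@D).as_rotvec()/np.pi
    t=np.array([*xy,z])-p
    print('t',round(s['t'],2),'pos',p.round(1),'F',s['ft_force'].round(1),'w',round(s['grip_width']*1000,1),'gf',round(s['gripper_force'],1),'j6',s['joint_pos'][5].round(2))
    print(' turn',rv.round(4),'| shift now',(M.T@t/50).round(3),'| after turn',(D.T@t/50).round(3))
E
python3 - <<'E'
from g import *
print({k:v.round(1) for k,v in P.items()});d(P['round'],150)
E
```

```text
{'round': array([552.4,  55.8]), 'square': array([542.1, -14.4]), 'flower': array([532.2, -82.7]), 'bar': array([591.3, -23.3]), 't_round': array([553.5, 300.2]), 't_square': array([478.5, 302.4]), 't_flower': array([403.5, 304.6])}
t 0.15 pos [257.4 569.1 230.4] F [-0.4  0.2  0.1] w 85.6 gf 0.0 j6 -0.13
 turn [-4.000e-04  3.000e-04  4.109e-01] | shift now [-9.606 -6.918  1.617] | after turn [-9.305  7.32   1.608]
```

Emit:
jog_arm([
  [[0,0,0.0455,0,0,0,0.3],[0,0,0.0455,0,0,0,0.3],[0,0,0.0455,0,0,0,0.3],[0,0,0.0455,0,0,0,0.3],[0,0,0.0455,0,0,0,0.3]],
], force=40)

```text
t: 0.65
tcp_pos: [0.2575, 0.5692, 0.2308]
tcp_rot: [0.542, 0.84, -0.0, 0.0]
ft_force: [-0.5, 0.3, -0.0]
grip_width: 0.0552
gripper_force: 0.0
```

Emit:
jog_arm([
  [[0,0,0.0455,0,0,0,0.3],[0,0,0.0455,0,0,0,0.3],[0,0,0.0455,0,0,0,0.3],[0,0,0.0455,0,0,0,0.3],[0,0,0,0,0,0,0.3]],
])

```text
t: 1.15
tcp_pos: [0.2575, 0.5692, 0.2309]
tcp_rot: [0.755, 0.655, -0.0, 0.0]
ft_force: [-0.0, -0.2, 0.4]
grip_width: 0.0553
gripper_force: 0.0
```

```bash
python3 -c "
from g import *
d(P['round'],150)"
```

```text
t 1.15 pos [257.5 569.2 230.9] F [-0.  -0.2  0.4] w 55.3 gf 0.0 j6 1.16
 turn [-0.0001  0.0002  0.001 ] | shift now [-9.331  7.289  1.622] | after turn [-9.309  7.318  1.617]
```

Emit:
jog_arm([
  [[0,0,0,-0.62,0.486,0.1,0.3],[0,0,0,-0.62,0.486,0.1,0.3],[0,0,0,-0.62,0.486,0.1,0.3],[0,0,0,-0.62,0.486,0.1,0.3],[0,0,0,-0.62,0.486,0.1,0.3]],
])

```text
t: 1.65
tcp_pos: [0.3566, 0.3975, 0.206]
tcp_rot: [0.753, 0.658, 0.0, 0.0]
ft_force: [-0.1, 0.6, 0.1]
grip_width: 0.0559
gripper_force: 0.0
```

Emit:
jog_arm([
  [[0,0,0,-0.62,0.486,0.1,0.3],[0,0,0,-0.62,0.486,0.1,0.3],[0,0,0,-0.62,0.486,0.1,0.3],[0,0,0,-0.62,0.486,0.1,0.3],[0,0,0,-0.62,0.486,0.1,0.3]],
])

```text
t: 2.15
tcp_pos: [0.4553, 0.227, 0.1812]
tcp_rot: [0.754, 0.657, 0.0, 0.0]
ft_force: [1.2, 0.9, -0.3]
grip_width: 0.0558
gripper_force: 0.0
```

Emit:
jog_arm([
  [[0,0,0,-0.62,0.486,0.1,0.3],[0,0,0,-0.62,0.486,0.1,0.3],[0,0,0,-0.62,0.486,0.1,0.3],[0,0,0,-0.62,0.486,0.1,0.3],[0,0,0,0,0,0,0.3]],
])

```text
t: 2.65
tcp_pos: [0.5351, 0.0882, 0.1606]
tcp_rot: [0.755, 0.656, -0.0, 0.001]
ft_force: [-0.6, 1.0, 0.3]
grip_width: 0.0552
gripper_force: 0.0
```

```bash
python3 - <<'E'
from g import *
d(P['round'],45)
# side check: handle axis by two views: side-view wood blobs
c=shot('side','s1');h=cv2.cvtColor(c['pixels'],cv2.COLOR_BGR2HSV)
for n in('round','square','flower'):
    print(n,np.round([proj(c,[*P[n]/1000,z]) for z in(.036,.081)],0).tolist())
cv2.imwrite('pics/s1z.png',cv2.resize(c['pixels'][150:330,240:440],None,fx=3,fy=3))
E
```

```text
t 2.65 pos [535.1  88.2 160.6] F [-0.6  1.   0.3] w 55.2 gf 0.0 j6 0.16
 turn [0.     0.0005 0.0013] | shift now [-0.588  0.432  2.313] | after turn [-0.59   0.435  2.312]
round [[299.0, 232.0], [298.0, 214.0]]
square [[308.0, 252.0], [307.0, 233.0]]
flower [[318.0, 274.0], [317.0, 254.0]]
```

View pics/s1z.png

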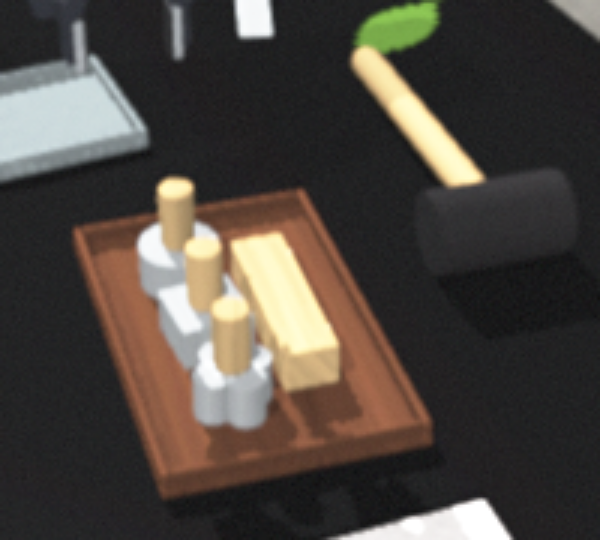

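The side crop shows all three punches standing. Their handle tops are within 2 px of my estimates, at about (299,212), (308,232) and (317,252). I'll grasp the round one.

Emit:
jog_arm([
  [[0,0,0,-0.59,0.434,0,0.3],[0,0,0,0,0,0.7,0.3],[0,0,0,0,0,0.7,0.3],[0,0,0,0,0,0.6,0.3],[0,0,0,0,0,0.31,0.3]],
])

```text
t: 3.2
tcp_pos: [0.5485, 0.0611, 0.043]
tcp_rot: [0.754, 0.657, -0.002, -0.002]
ft_force: [-0.5, 0.9, -1.1]
grip_width: 0.0555
gripper_force: 0.0
```

Emit:
jog_arm([
  [[0,0,0,0,0,0,0.3],[0,0,0,0,0,0,-0.7],[0,0,0,0,0,0,-0.7],[0,0,0,0,0,0,-0.7],[0,0,0,0,0,0,-0.7]],
])

```text
t: 3.7
tcp_pos: [0.5528, 0.06, 0.048]
tcp_rot: [0.755, 0.656, 0.002, 0.001]
ft_force: [0.2, 0.5, 6.9]
grip_width: 0.0228
gripper_force: 39.8
```

```bash
python3 -c "
from g import *
d(P['t_round'],45)"
```

```text
t 3.7 pos [552.8  60.   48. ] F [0.2 0.5 6.9] w 22.8 gf 39.8 j6 0.11
 turn [ 0.0012 -0.0002  0.0014] | shift now [ 4.758 -0.66   0.061] | after turn [ 4.755 -0.681  0.06 ]
```

Emit:
jog_arm([
  [[0,0,0,0,0,0,-0.7],[0,0,0,0,0,0,-0.7]],
])

```text
t: 3.9
tcp_pos: [0.5529, 0.06, 0.048]
tcp_rot: [0.755, 0.656, 0.002, 0.001]
ft_force: [-0.5, 1.0, 6.3]
grip_width: 0.0228
gripper_force: 39.8
```

```bash
python3 - <<'E'
from g import *
d(P['round'],45)
c=r.capture('side');a=c['pixels'][150:330,240:440]
c=r.capture('top');b=c['pixels'][190:310,240:400]
cv2.imwrite('pics/a2.png',np.hstack([cv2.resize(a,(440,396)),cv2.resize(b,(360,396))]))
E
```

```text
t 3.9 pos [552.9  60.   48. ] F [-0.5  1.   6.3] w 22.8 gf 39.8 j6 0.11
 turn [ 0.0012 -0.0003  0.0014] | shift now [-0.084  0.002  0.061] | after turn [-0.084  0.002  0.061]
```

View pics/a2.png

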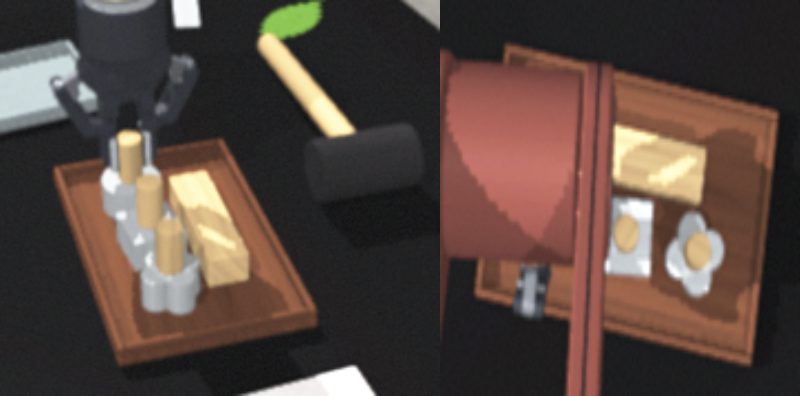

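The grasp looks sound: the fingers are around the round handle, with a small offset along the row. Now lift and carry it.

Emit:
jog_arm([
  [[0,0,0,0,0,-0.2,-0.7],[0,0,0,0,0,-0.4,-0.7],[0,0,0,0,0,-0.6,-0.7],[0,0,0,0.2,0,-0.3,-0.7],[0,0,0,0.4,-0.08,0,-0.7]],
])

```text
t: 4.5
tcp_pos: [0.5539, 0.0899, 0.1246]
tcp_rot: [0.756, 0.655, 0.002, 0.002]
ft_force: [1.4, 0.4, -2.3]
grip_width: 0.0231
gripper_force: 39.5
```

Emit:
jog_arm([
  [[0,0,0,0.6,-0.08,0,-0.7],[0,0,0,0.6,-0.08,0,-0.7],[0,0,0,0.6,-0.08,0,-0.7],[0,0,0,0.6,-0.08,0,-0.7],[0,0,0,0.6,-0.08,0,-0.7]],
])

```text
t: 5.0
tcp_pos: [0.552, 0.2432, 0.1208]
tcp_rot: [0.755, 0.656, -0.0, -0.0]
ft_force: [0.5, -0.1, -0.7]
grip_width: 0.023
gripper_force: 39.5
```

Emit:
jog_arm([
  [[0,0,0,0.6,-0.08,0,-0.7],[0,0,0,0.4,-0.08,0,-0.7],[0,0,0,0.1,0,0,-0.7],[0,0,0,0,0,0,-0.7],[0,0,0,0,0,0,-0.7]],
])

```text
t: 5.5
tcp_pos: [0.5521, 0.2964, 0.1206]
tcp_rot: [0.755, 0.656, -0.0, 0.0]
ft_force: [0.0, 0.3, -0.9]
grip_width: 0.0227
gripper_force: 39.5
```

```bash
python3 -c "
from g import *
d(P['t_round'],48)"
```

```text
t 5.5 pos [552.1 296.4 120.6] F [ 0.   0.3 -0.9] w 22.7 gf 39.5 j6 0.51
 turn [-0.0001  0.0002  0.0014] | shift now [0.079 0.017 1.452] | after turn [0.078 0.016 1.452]
```

Emit:
jog_arm([
  [[0,0,0,0.13,0.017,0.4,-0.7],[0,0,0,0,0,0.5,-0.7],[0,0,0,0,0,0.3,-0.7],[0,0,0,0,0,0.1,-0.7],[0,0,0,0,0,0.05,-0.7]],
])

```text
t: 6.0
tcp_pos: [0.5539, 0.3026, 0.0528]
tcp_rot: [0.755, 0.655, -0.0, -0.0]
ft_force: [-0.3, 0.0, -0.5]
grip_width: 0.023
gripper_force: 39.5
```

Emit:
jog_arm([
  [[0,0,0,0,0,0.04,-0.7],[0,0,0,0,0,0.04,-0.7],[0,0,0,0,0,0,-0.7]],
])

```text
t: 6.3
tcp_pos: [0.5544, 0.3035, 0.0499]
tcp_rot: [0.755, 0.656, 0.0, 0.0]
ft_force: [0.2, 0.3, -1.7]
grip_width: 0.023
gripper_force: 39.5
```

```bash
python3 -c "
from g import *
d(P['t_round'],47)"
```

```text
t 6.3 pos [554.4 303.5  49.9] F [ 0.2  0.3 -1.7] w 23.0 gf 39.5 j6 0.52
 turn [ 0.0003 -0.0002  0.0014] | shift now [-0.068 -0.009  0.058] | after turn [-0.068 -0.009  0.058]
```

Emit:
jog_arm([
  [[0,0,0,0,0,0.03,-0.7],[0,0,0,0,0,0,-0.7],[0,0,0,0,0,0,-0.7]],
])

```text
t: 6.6
tcp_pos: [0.554, 0.3034, 0.0479]
tcp_rot: [0.755, 0.656, 0.0, 0.0]
ft_force: [0.5, -0.4, -1.1]
grip_width: 0.0227
gripper_force: 39.5
```

Emit:
jog_arm([
  [[0,0,0,0,0,0.03,-0.7],[0,0,0,0,0,0,-0.7],[0,0,0,0,0,0,-0.7]],
])

```text
t: 6.9
tcp_pos: [0.5542, 0.3035, 0.0471]
tcp_rot: [0.755, 0.656, 0.0, 0.0]
ft_force: [-2.2, -0.6, 5.0]
grip_width: 0.0231
gripper_force: 40.1
```

Emit:
jog_arm([
  [[0,0,0,0,0,0.03,-0.7],[0,0,0,0,0,0,-0.7],[0,0,0,0,0,0,-0.7]],
])

```text
t: 7.2
tcp_pos: [0.5543, 0.3035, 0.0471]
tcp_rot: [0.755, 0.656, 0.0, 0.0]
ft_force: [-6.4, -2.4, 13.8]
grip_width: 0.0226
gripper_force: 41.1
```

Emit:
jog_arm([
  [[0,0,0,0,0,-0.05,0.3],[0,0,0,0,0,0,0.3],[0,0,0,0,0,0,0.3],[0,0,0,0,0,-0.5,0.3],[0,0,0,0,0,-0.7,0.3]],
])

```text
t: 7.7
tcp_pos: [0.5517, 0.3024, 0.1045]
tcp_rot: [0.755, 0.656, -0.003, -0.001]
ft_force: [0.7, 0.2, -0.3]
grip_width: 0.0552
gripper_force: 0.0
```

Emit:
jog_arm([
  [[0,0,0,0,0,-0.5,0.3],[0,0,0,-0.5,0.07,0,0.3],[0,0,0,-0.7,0.07,0,0.3],[0,0,0,-0.7,0.07,0,0.3],[0,0,0,-0.7,0.07,0,0.3]],
])

```text
t: 8.2
tcp_pos: [0.5493, 0.1715, 0.1319]
tcp_rot: [0.755, 0.656, -0.0, -0.0]
ft_force: [0.9, -0.6, -0.3]
grip_width: 0.0551
gripper_force: 0.0
```

Emit:
jog_arm([
  [[0,0,0,-0.7,0.07,0,0.3],[0,0,0,-0.7,0.07,0,0.3],[0,0,0,-0.7,0.07,0,0.3],[0,0,0,-0.7,0.07,0,0.3],[0,0,0,-0.7,0.07,0,0.3]],
])

```text
t: 8.7
tcp_pos: [0.5421, -0.0045, 0.132]
tcp_rot: [0.755, 0.656, -0.0, -0.0]
ft_force: [0.2, 0.5, -0.2]
grip_width: 0.0555
gripper_force: 0.0
```

Emit:
jog_arm([
  [[0,0,0,-0.2,0.04,0,0.3],[0,0,0,0,0,0,0.3],[0,0,0,0,0,0,0.3]],
])

```text
t: 9.0
tcp_pos: [0.543, -0.0126, 0.1321]
tcp_rot: [0.755, 0.656, 0.0, -0.0]
ft_force: [-0.1, -0.1, -0.7]
grip_width: 0.0553
gripper_force: 0.0
```

```bash
python3 - <<'E'
from g import *
d(P['square'],47)
c=r.capture('side');a=c['pixels'][140:320,160:400]
cv2.imwrite('pics/a3.png',cv2.resize(a,(800,600)))
E
```

```text
t 9.0 pos [543.  -12.6 132.1] F [-0.1 -0.1 -0.7] w 55.3 gf 0.0 j6 -0.03
 turn [-0.0001 -0.0002  0.0013] | shift now [-0.04  -0.012  1.701] | after turn [-0.039 -0.013  1.701]
```

View pics/a3.png

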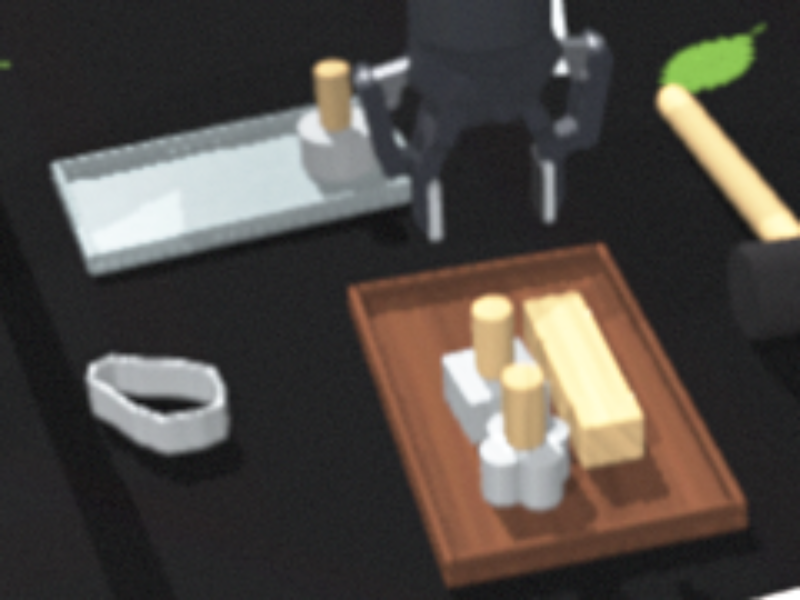

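The round punch stands upright in the tray (crop 335,120), and the gripper is now over the square one. Descend and grasp it.

Emit:
jog_arm([
  [[0,0,0,-0.02,-0.01,0.4,0.3],[0,0,0,0,0,0.6,0.3],[0,0,0,0,0,0.5,0.3],[0,0,0,0,0,0.2,0.3],[0,0,0,0,0,0,0.3]],
])

```text
t: 9.55
tcp_pos: [0.541, -0.0128, 0.0456]
tcp_rot: [0.754, 0.656, -0.001, -0.001]
ft_force: [-0.5, 0.4, 0.3]
grip_width: 0.0554
gripper_force: 0.0
```

Emit:
jog_arm([
  [[0,0,0,0,0,0,-0.7],[0,0,0,0,0,0,-0.7],[0,0,0,0,0,0,-0.7],[0,0,0,0,0,0,-0.7],[0,0,0,0,0,0,-0.7]],
])

```text
t: 10.05
tcp_pos: [0.5436, -0.0142, 0.0488]
tcp_rot: [0.755, 0.656, 0.001, 0.001]
ft_force: [-1.1, 2.2, 6.5]
grip_width: 0.0234
gripper_force: 39.8
```

```bash
python3 -c "
from g import *
d(P['t_square'],47)"
```

```text
t 10.05 pos [543.6 -14.2  48.8] F [-1.1  2.2  6.5] w 23.4 gf 39.8 j6 -0.03
 turn [ 0.0008 -0.0001  0.0013] | shift now [ 6.088 -2.177  0.033] | after turn [ 6.078 -2.203  0.036]
```

Emit:
jog_arm([
  [[0,0,0,0,0,-0.2,-0.7],[0,0,0,0,0,-0.4,-0.7],[0,0,0,0,0,-0.6,-0.7],[0,0,0,0.2,-0.07,-0.3,-0.7],[0,0,0,0.4,-0.14,0,-0.7]],
])

```text
t: 10.55
tcp_pos: [0.5385, 0.0165, 0.1257]
tcp_rot: [0.756, 0.655, 0.002, 0.002]
ft_force: [-0.5, 0.6, -1.6]
grip_width: 0.0229
gripper_force: 39.5
```

Emit:
jog_arm([
  [[0,0,0,0.6,-0.215,0,-0.7],[0,0,0,0.6,-0.215,0,-0.7],[0,0,0,0.6,-0.215,0,-0.7],[0,0,0,0.6,-0.215,0,-0.7],[0,0,0,0.6,-0.215,0,-0.7]],
])

```text
t: 11.05
tcp_pos: [0.503, 0.1747, 0.1223]
tcp_rot: [0.755, 0.656, -0.0, -0.0]
ft_force: [0.4, 0.1, -1.4]
grip_width: 0.0228
gripper_force: 39.5
```

Emit:
jog_arm([
  [[0,0,0,0.6,-0.215,0,-0.7],[0,0,0,0.6,-0.215,0,-0.7],[0,0,0,0.6,-0.215,0,-0.7],[0,0,0,0.5,-0.18,0,-0.7],[0,0,0,0.15,-0.06,0,-0.7]],
])

```text
t: 11.55
tcp_pos: [0.4758, 0.3032, 0.1222]
tcp_rot: [0.754, 0.657, -0.0, -0.0]
ft_force: [0.1, -1.2, -1.2]
grip_width: 0.0227
gripper_force: 39.5
```

Emit:
jog_arm([
  [[0,0,0,0,0,0,-0.7],[0,0,0,0,0,0,-0.7]],
])

```text
t: 11.75
tcp_pos: [0.4771, 0.3, 0.1221]
tcp_rot: [0.755, 0.656, -0.0, 0.0]
ft_force: [0.1, 1.1, -2.4]
grip_width: 0.0229
gripper_force: 39.5
```

```bash
python3 -c "
from g import *
d(P['t_square'],48)"
```

```text
t 11.75 pos [477.1 300.  122.1] F [ 0.1  1.1 -2.4] w 22.9 gf 39.5 j6 0.56
 turn [-0.0001  0.0003  0.0015] | shift now [0.053 0.022 1.482] | after turn [0.051 0.021 1.482]
```

Emit:
jog_arm([
  [[0,0,0,0.05,0.02,0.4,-0.7],[0,0,0,0,0,0.5,-0.7],[0,0,0,0,0,0.35,-0.7],[0,0,0,0,0,0.15,-0.7],[0,0,0,0,0,0.05,-0.7]],
])

```text
t: 12.25
tcp_pos: [0.4784, 0.3016, 0.0489]
tcp_rot: [0.755, 0.655, -0.001, -0.0]
ft_force: [-0.8, -0.3, -1.6]
grip_width: 0.0232
gripper_force: 39.6
```

Emit:
jog_arm([
  [[0,0,0,0,0,0.03,-0.7],[0,0,0,0,0,0.02,-0.7],[0,0,0,0,0,0,-0.7],[0,0,0,0,0,0,-0.7]],
])

```text
t: 12.65
tcp_pos: [0.4792, 0.3031, 0.048]
tcp_rot: [0.755, 0.656, 0.001, 0.0]
ft_force: [-0.6, -0.5, -2.1]
grip_width: 0.0227
gripper_force: 39.6
```

Emit:
jog_arm([
  [[0,0,0,0,0,0.02,-0.7],[0,0,0,0,0,0,-0.7],[0,0,0,0,0,0,-0.7]],
])

```text
t: 12.95
tcp_pos: [0.4792, 0.3032, 0.0479]
tcp_rot: [0.755, 0.656, 0.001, 0.0]
ft_force: [-3.2, -2.0, 6.9]
grip_width: 0.0228
gripper_force: 40.4
```

Emit:
jog_arm([
  [[0,0,0,0,0,0.02,-0.7],[0,0,0,0,0,0,-0.7],[0,0,0,0,0,0,-0.7]],
])

```text
t: 13.25
tcp_pos: [0.4792, 0.3033, 0.0479]
tcp_rot: [0.755, 0.656, 0.0, 0.0]
ft_force: [-6.4, -2.8, 14.8]
grip_width: 0.0228
gripper_force: 41.1
```

Emit:
jog_arm([
  [[0,0,0,0,0,-0.05,0.3],[0,0,0,0,0,0,0.3],[0,0,0,0,0,0,0.3],[0,0,0,0,0,-0.5,0.3],[0,0,0,0,0,-0.7,0.3]],
])

```text
t: 13.75
tcp_pos: [0.4766, 0.3019, 0.1057]
tcp_rot: [0.755, 0.656, -0.003, -0.001]
ft_force: [0.9, -0.2, -0.2]
grip_width: 0.0556
gripper_force: 0.0
```

Emit:
jog_arm([
  [[0,0,0,0,0,-0.45,0.3],[0,0,0,-0.5,0.13,0,0.3],[0,0,0,-0.68,0.2,0,0.3],[0,0,0,-0.68,0.2,0,0.3],[0,0,0,-0.68,0.2,0,0.3]],
])

```text
t: 14.25
tcp_pos: [0.497, 0.1709, 0.1302]
tcp_rot: [0.755, 0.656, 0.0, 0.0]
ft_force: [0.9, 0.3, 0.4]
grip_width: 0.0555
gripper_force: 0.0
```

Emit:
jog_arm([
  [[0,0,0,-0.68,0.2,0,0.3],[0,0,0,-0.68,0.2,0,0.3],[0,0,0,-0.68,0.2,0,0.3],[0,0,0,-0.68,0.2,0,0.3],[0,0,0,-0.68,0.2,0,0.3]],
])

```text
t: 14.75
tcp_pos: [0.5228, -0.0048, 0.1302]
tcp_rot: [0.755, 0.656, 0.0, 0.0]
ft_force: [0.2, 1.0, -0.3]
grip_width: 0.0554
gripper_force: 0.0
```

Emit:
jog_arm([
  [[0,0,0,-0.68,0.2,0,0.3],[0,0,0,-0.68,0.2,0,0.3],[0,0,0,-0.19,0.03,0,0.3],[0,0,0,0,0,0,0.3],[0,0,0,0,0,0,0.3]],
])

```text
t: 15.25
tcp_pos: [0.5328, -0.0823, 0.1299]
tcp_rot: [0.755, 0.656, -0.0, -0.001]
ft_force: [0.1, 0.9, -0.0]
grip_width: 0.0554
gripper_force: 0.0
```

```bash
python3 -c "
from g import *
d(P['flower'],47)"
```

```text
t 15.25 pos [532.8 -82.3 129.9] F [ 0.1  0.9 -0. ] w 55.4 gf 0.0 j6 -0.16
 turn [-0.0003 -0.0002  0.0013] | shift now [-0.011 -0.011  1.659] | after turn [-0.01  -0.012  1.659]
```

Emit:
jog_arm([
  [[0,0,0,0,0,0.4,0.3],[0,0,0,0,0,0.6,0.3],[0,0,0,0,0,0.46,0.3],[0,0,0,0,0,0.2,0.3],[0,0,0,0,0,0,0.3]],
])

```text
t: 15.75
tcp_pos: [0.5318, -0.0814, 0.0457]
tcp_rot: [0.754, 0.656, -0.001, -0.002]
ft_force: [0.1, -0.6, -0.9]
grip_width: 0.0554
gripper_force: 0.0
```

Emit:
jog_arm([
  [[0,0,0,0,0,0,-0.7],[0,0,0,0,0,0,-0.7],[0,0,0,0,0,0,-0.7],[0,0,0,0,0,0,-0.7],[0,0,0,0,0,0,-0.7]],
])

```text
t: 16.25
tcp_pos: [0.5342, -0.0832, 0.0487]
tcp_rot: [0.755, 0.656, 0.001, 0.001]
ft_force: [-0.9, 2.3, 6.9]
grip_width: 0.0231
gripper_force: 40.4
```

```bash
python3 -c "
from g import *
d(P['t_flower'],47)"
```

```text
t 16.25 pos [534.2 -83.2  48.7] F [-0.9  2.3  6.9] w 23.1 gf 40.4 j6 -0.16
 turn [0.0007 0.     0.0014] | shift now [ 7.314 -3.674  0.026] | after turn [ 7.299 -3.705  0.034]
```

Emit:
jog_arm([
  [[0,0,0,0,0,-0.2,-0.7],[0,0,0,0,0,-0.4,-0.7],[0,0,0,0,0,-0.6,-0.7],[0,0,0,0.2,-0.1,-0.3,-0.7],[0,0,0,0.4,-0.2,0,-0.7]],
])

```text
t: 16.75
tcp_pos: [0.5249, -0.0527, 0.126]
tcp_rot: [0.756, 0.655, 0.002, 0.003]
ft_force: [-0.5, 0.3, -2.4]
grip_width: 0.0231
gripper_force: 39.9
```

Emit:
jog_arm([
  [[0,0,0,0.62,-0.315,0,-0.7],[0,0,0,0.62,-0.315,0,-0.7],[0,0,0,0.62,-0.315,0,-0.7],[0,0,0,0.62,-0.315,0,-0.7],[0,0,0,0.62,-0.315,0,-0.7]],
])

```text
t: 17.25
tcp_pos: [0.4655, 0.1143, 0.1226]
tcp_rot: [0.755, 0.656, 0.0, 0.0]
ft_force: [1.0, -0.3, -1.4]
grip_width: 0.0229
gripper_force: 39.9
```

Emit:
jog_arm([
  [[0,0,0,0.62,-0.315,0,-0.7],[0,0,0,0.62,-0.315,0,-0.7],[0,0,0,0.62,-0.315,0,-0.7],[0,0,0,0.62,-0.315,0,-0.7],[0,0,0,0.62,-0.315,0,-0.7]],
])

```text
t: 17.75
tcp_pos: [0.4093, 0.2788, 0.1226]
tcp_rot: [0.755, 0.656, 0.0, 0.0]
ft_force: [0.1, 0.1, -2.0]
grip_width: 0.0231
gripper_force: 39.9
```

Emit:
jog_arm([
  [[0,0,0,0.4,-0.17,0,-0.7],[0,0,0,0.11,-0.05,0,-0.7],[0,0,0,0,0,0,-0.7],[0,0,0,0,0,0,-0.7]],
])

```text
t: 18.15
tcp_pos: [0.4028, 0.3037, 0.1223]
tcp_rot: [0.755, 0.656, -0.0, 0.0]
ft_force: [0.4, -0.4, -2.2]
grip_width: 0.023
gripper_force: 39.9
```

```bash
python3 -c "
from g import *
d(P['t_flower'],48)"
```

```text
t 18.15 pos [402.8 303.7 122.3] F [ 0.4 -0.4 -2.2] w 23.0 gf 39.9 j6 0.63
 turn [-0.      0.0002  0.0013] | shift now [0.021 0.012 1.485] | after turn [0.02  0.012 1.485]
```

Same descent as before, with contact expected at TCP z of about 47.7.

Emit:
jog_arm([
  [[0,0,0,0.02,0.01,0.4,-0.7],[0,0,0,0,0,0.5,-0.7],[0,0,0,0,0,0.35,-0.7],[0,0,0,0,0,0.15,-0.7],[0,0,0,0,0,0.05,-0.7]],
])

```text
t: 18.65
tcp_pos: [0.4031, 0.3043, 0.049]
tcp_rot: [0.755, 0.655, -0.001, -0.0]
ft_force: [-0.4, 0.2, -2.5]
grip_width: 0.0232
gripper_force: 40.0
```

Emit:
jog_arm([
  [[0,0,0,0,0,0.03,-0.7],[0,0,0,0,0,0.03,-0.7],[0,0,0,0,0,0,-0.7],[0,0,0,0,0,0.02,-0.7],[0,0,0,0,0,0,-0.7]],
])

```text
t: 19.15
tcp_pos: [0.4042, 0.306, 0.0476]
tcp_rot: [0.755, 0.656, 0.001, 0.0]
ft_force: [-2.3, -1.7, 8.2]
grip_width: 0.0231
gripper_force: 41.0
```

Emit:
jog_arm([
  [[0,0,0,0,0,-0.05,0.3],[0,0,0,0,0,0,0.3],[0,0,0,0,0,0,0.3],[0,0,0,0,0,-0.5,0.3],[0,0,0,0,0,-0.7,0.3]],
])

```text
t: 19.65
tcp_pos: [0.4014, 0.3044, 0.1066]
tcp_rot: [0.755, 0.656, -0.003, -0.001]
ft_force: [-0.7, 0.5, 0.1]
grip_width: 0.0553
gripper_force: 0.0
```

Emit:
jog_arm([
  [[0,0,0,0,0,-0.45,0.3],[0,0,0,-0.4,0.3,0,0.3],[0,0,0,-0.5,0.39,0,0.3],[0,0,0,-0.5,0.39,0,0.3],[0,0,0,-0.5,0.39,0,0.3]],
])

```text
t: 20.15
tcp_pos: [0.4632, 0.2001, 0.1308]
tcp_rot: [0.755, 0.656, 0.0, 0.0]
ft_force: [0.6, -0.1, -0.1]
grip_width: 0.0555
gripper_force: 0.0
```

```bash
python3 - <<'E'
from m import *
from g import d,P
c=shot('top','t4');h=cv2.cvtColor(c['pixels'],cv2.COLOR_BGR2HSV).astype(int);H,S,V=h[...,0],h[...,1],h[...,2]
roi=np.zeros(H.shape,bool);roi[215:300,265:380]=1
print('wood',rects(c,roi&(H>14)&(H<34)&(S>30)&(V>150),0.036,20))
d(P['bar'],130)
E
```

```text
wood [([327.0, 238.0], 591.6, -23.3, 132.2, 39.4, 81.6)]
t 20.2 pos [465.5 196.7 131. ] F [ 2.4 -3.6  0.7] w 55.7 gf 0.0 j6 0.39
 turn [0.0008 0.0007 0.001 ] | shift now [-4.     3.113  0.037] | after turn [-3.99   3.126  0.021]
```

View pics/t4.png

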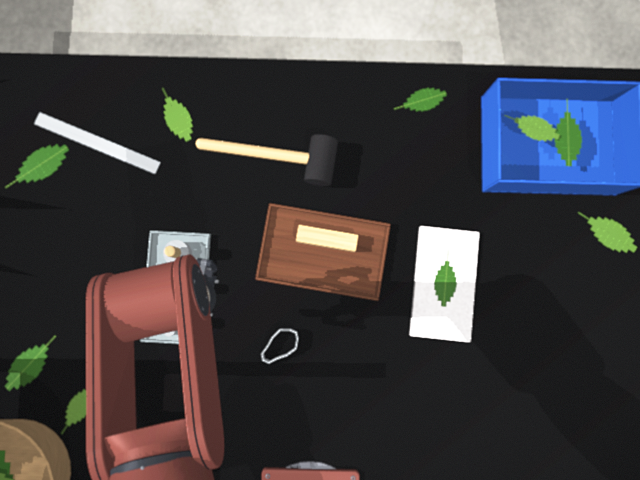

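The top view shows the caddy holding only the bar, at (327,238), and the board clear. Continue to the bar.

Emit:
jog_arm([
  [[0,0,0,-0.6,0.47,0,0.3],[0,0,0,-0.6,0.47,0,0.3],[0,0,0,-0.6,0.47,0,0.3],[0,0,0,-0.6,0.47,0,0.3],[0,0,0,-0.6,0.47,0,0.3]],
])

```text
t: 20.7
tcp_pos: [0.5586, 0.0348, 0.1307]
tcp_rot: [0.755, 0.656, 0.0, -0.0]
ft_force: [1.1, -0.0, 0.1]
grip_width: 0.0553
gripper_force: 0.0
```

Emit:
jog_arm([
  [[0,0,0,-0.6,0.47,0,0.3],[0,0,0,-0.3,0.22,0,0.3],[0,0,0,0,0,0.4,0.3],[0,0,0,0,0,0,0.3],[0,0,0,0,0,0,0.3]],
])

```text
t: 21.2
tcp_pos: [0.585, -0.0125, 0.1101]
tcp_rot: [0.755, 0.656, -0.001, -0.001]
ft_force: [0.3, 0.1, 0.5]
grip_width: 0.0554
gripper_force: 0.0
```

```bash
python3 -c "
from g import *
d(P['bar'],15)"
```

```text
t 21.2 pos [585.  -12.5 110.1] F [0.3 0.1 0.5] w 55.4 gf 0.0 j6 -0.02
 turn [-0.0008 -0.0001  0.0015] | shift now [-0.197  0.161  1.902] | after turn [-0.196  0.157  1.903]
```

Emit:
jog_arm([
  [[0,0,0,-0.2,0.16,0.3,0.3],[0,0,0,0,0,0.6,0.3],[0,0,0,0,0,0.6,0.3],[0,0,0,0,0,0.3,0.3],[0,0,0,0,0,0.1,0.3]],
])

```text
t: 21.7
tcp_pos: [0.5912, -0.0234, 0.0145]
tcp_rot: [0.755, 0.656, -0.001, -0.001]
ft_force: [0.2, 0.5, 0.6]
grip_width: 0.0553
gripper_force: 0.0
```

Emit:
jog_arm([
  [[0,0,0,0,0,0.07,0.3],[0,0,0,0,0,0,0.3],[0,0,0,0,0,0,0.3]],
])

```text
t: 22.0
tcp_pos: [0.5936, -0.0244, 0.0138]
tcp_rot: [0.755, 0.656, 0.001, 0.001]
ft_force: [-0.8, 0.0, 0.8]
grip_width: 0.0558
gripper_force: 0.0
```

Emit:
jog_arm([
  [[0,0,0,0,0,0,-0.4],[0,0,0,0,0,0,-0.4],[0,0,0,0,0,0,-0.4],[0,0,0,0,0,0,-0.4],[0,0,0,0,0,0,-0.4]],
])

```text
t: 22.5
tcp_pos: [0.5936, -0.0245, 0.0136]
tcp_rot: [0.755, 0.656, 0.001, 0.001]
ft_force: [-0.4, -0.6, 5.8]
grip_width: 0.0349
gripper_force: 42.6
```

```bash
python3 -c "
from g import *
d(P['bar'],10)"
```

```text
t 22.5 pos [593.6 -24.5  13.6] F [-0.4 -0.6  5.8] w 34.9 gf 42.6 j6 -0.03
 turn [0.0007 0.     0.0014] | shift now [ 0.018 -0.048  0.071] | after turn [ 0.017 -0.047  0.071]
```

Emit:
jog_arm([
  [[0,0,0,0,0,-0.1,-0.4],[0,0,0,0,0,-0.3,-0.4],[0,0,0,0,0,-0.5,-0.4],[0,0,0,0,0,-0.4,-0.4],[0,0,0,0,0,-0.1,-0.4]],
])

```text
t: 23.0
tcp_pos: [0.5944, -0.0246, 0.0859]
tcp_rot: [0.755, 0.656, 0.002, 0.002]
ft_force: [2.0, 0.2, -0.1]
grip_width: 0.0349
gripper_force: 41.8
```

Emit:
jog_arm([
  [[0,0,0,-0.3,-0.05,0,-0.4],[0,0,0,-0.5,-0.11,0,-0.4],[0,0,0,-0.5,-0.11,0,-0.4],[0,0,0,-0.5,-0.11,0,-0.4],[0,0,0,-0.5,-0.11,0,-0.4]],
])

```text
t: 23.5
tcp_pos: [0.5501, -0.136, 0.0807]
tcp_rot: [0.755, 0.656, -0.001, -0.001]
ft_force: [-0.4, -0.2, -1.1]
grip_width: 0.0356
gripper_force: 41.7
```

Emit:
jog_arm([
  [[0,0,0,-0.5,-0.11,0,-0.4],[0,0,0,-0.5,-0.11,0,-0.4],[0,0,0,-0.5,-0.11,0,-0.4],[0,0,0,-0.5,-0.11,0,-0.4],[0,0,0,-0.5,-0.11,0,-0.4]],
])

```text
t: 24.0
tcp_pos: [0.5053, -0.2557, 0.0808]
tcp_rot: [0.755, 0.656, -0.0, -0.001]
ft_force: [0.3, 0.2, -1.0]
grip_width: 0.0353
gripper_force: 41.7
```

Emit:
jog_arm([
  [[0,0,0,-0.4,-0.05,0,-0.4],[0,0,0,-0.16,-0.02,0,-0.4],[0,0,0.02,0,0,0,-0.4],[0,0,0.04,0,0,0,-0.4],[0,0,0.04,0,0,0,-0.4]],
])

```text
t: 24.5
tcp_pos: [0.4991, -0.2814, 0.0812]
tcp_rot: [0.85, 0.527, -0.0, -0.001]
ft_force: [-0.7, -0.2, -0.2]
grip_width: 0.035
gripper_force: 41.7
```

Emit:
jog_arm([
  [[0,0,0.04,0,0,0,-0.4],[0,0,0.04,0,0,0,-0.4],[0,0,0.04,0,0,0,-0.4],[0,0,0.04,0,0,0,-0.4],[0,0,0.04,0,0,0,-0.4]],
])

```text
t: 25.0
tcp_pos: [0.4992, -0.2811, 0.0812]
tcp_rot: [0.971, 0.239, -0.001, -0.001]
ft_force: [-0.3, -0.1, -1.7]
grip_width: 0.035
gripper_force: 41.6
```

Emit:
jog_arm([
  [[0,0,0.04,0,0,0,-0.4],[0,0,0.04,0,0,0,-0.4],[0,0,0.04,0,0,0,-0.4],[0,0,0.04,0,0,0,-0.4],[0,0,0.02,0,0,0,-0.4]],
])

```text
t: 25.5
tcp_pos: [0.4992, -0.2812, 0.0812]
tcp_rot: [0.999, -0.041, -0.001, -0.001]
ft_force: [0.2, 0.1, -0.5]
grip_width: 0.0351
gripper_force: 41.6
```

Emit:
jog_arm([
  [[0,0,0,0,0,0,-0.4],[0,0,0,0,0,0,-0.4]],
])

```text
t: 25.7
tcp_pos: [0.4995, -0.2814, 0.0816]
tcp_rot: [0.999, -0.038, -0.001, -0.0]
ft_force: [0.7, 0.3, -1.2]
grip_width: 0.0352
gripper_force: 41.6
```

```bash
python3 -c "
from g import *
d((501.2,-282.3),20.5,-94.7)
c=r.capture('side');cv2.imwrite('pics/a5.png',c['pixels'][120:420,180:500].repeat(2,0).repeat(2,1))"
```

```text
t 25.7 pos [ 499.5 -281.4   81.6] F [ 0.7  0.3 -1.2] w 35.2 gf 41.6 j6 1.0
 turn [-0.0002  0.0003  0.0021] | shift now [0.036 0.016 1.223] | after turn [0.035 0.015 1.223]
```

View pics/a5.png

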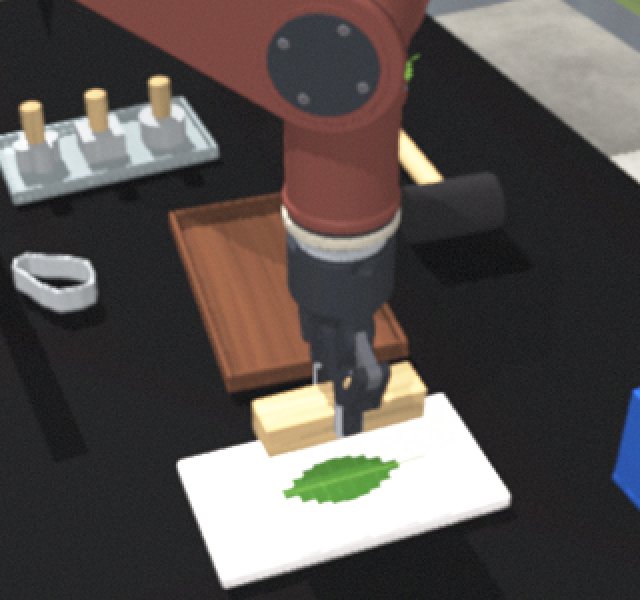

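The bar is held level above the board, and the three punches stand upright in the tray (crop 35/95/160, 130). Lower the bar.

Emit:
jog_arm([
  [[0,0,0.002,0.018,0.016,0.3,-0.4],[0,0,0,0,0,0.45,-0.4],[0,0,0,0,0,0.3,-0.4],[0,0,0,0,0,0.1,-0.4],[0,0,0,0,0,0.02,-0.4]],
])

```text
t: 26.25
tcp_pos: [0.5001, -0.2822, 0.0224]
tcp_rot: [0.999, -0.042, -0.001, -0.001]
ft_force: [-1.0, -0.4, -1.0]
grip_width: 0.0354
gripper_force: 41.7
```

Emit:
jog_arm([
  [[0,0,0,0,0,0.02,-0.4],[0,0,0,0,0,0.02,-0.4],[0,0,0,0,0,0,-0.4],[0,0,0,0,0,0,-0.4]],
])

```text
t: 26.65
tcp_pos: [0.5012, -0.283, 0.0224]
tcp_rot: [0.999, -0.042, 0.0, 0.0]
ft_force: [0.4, -0.3, -0.7]
grip_width: 0.035
gripper_force: 41.7
```

Emit:
jog_arm([
  [[0,0,0,0,0,0.02,-0.4],[0,0,0,0,0,0,-0.4],[0,0,0,0,0,0,-0.4]],
])

```text
t: 26.95
tcp_pos: [0.5008, -0.2828, 0.0208]
tcp_rot: [0.999, -0.042, -0.0, 0.0]
ft_force: [0.4, -0.0, -0.7]
grip_width: 0.0351
gripper_force: 41.7
```

Emit:
jog_arm([
  [[0,0,0,0,0,0.02,-0.4],[0,0,0,0,0,0,-0.4],[0,0,0,0,0,0,-0.4]],
])

```text
t: 27.25
tcp_pos: [0.5008, -0.2827, 0.0197]
tcp_rot: [0.999, -0.042, -0.0, -0.0]
ft_force: [-0.1, 0.6, -1.0]
grip_width: 0.0353
gripper_force: 41.7
```

Emit:
jog_arm([
  [[0,0,0,0,0,0.02,-0.4],[0,0,0,0,0,0,-0.4],[0,0,0,0,0,0,-0.4]],
])

```text
t: 27.55
tcp_pos: [0.5009, -0.2828, 0.0196]
tcp_rot: [0.999, -0.042, -0.0, 0.0]
ft_force: [-2.7, 2.1, 5.5]
grip_width: 0.0351
gripper_force: 42.5
```

Emit:
jog_arm([
  [[0,0,0,0,0,-0.02,0.3],[0,0,0,0,0,0,0.3],[0,0,0,0,0,0,0.3],[0,0,0,0,0,-0.3,0.3],[0,0,0,0,0,-0.6,0.3]],
])

```text
t: 28.05
tcp_pos: [0.499, -0.2814, 0.0633]
tcp_rot: [0.999, -0.042, -0.002, -0.002]
ft_force: [0.6, 1.0, -0.0]
grip_width: 0.0553
gripper_force: 0.0
```

Emit:
jog_arm([
  [[0,0,0,0,0,-0.7,0.3],[0,0,0,0,0,-0.6,0.3],[0,0,-0.045,0,0,0,0.3],[0,0,-0.045,0,0,0,0.3],[0,0,-0.045,0,0,0,0.3]],
])

```text
t: 28.55
tcp_pos: [0.5013, -0.2831, 0.1316]
tcp_rot: [0.985, 0.172, 0.001, 0.001]
ft_force: [-0.6, 0.1, -0.2]
grip_width: 0.055
gripper_force: 0.0
```

Emit:
jog_arm([
  [[0,0,-0.045,0,0,0,0.3],[0,0,-0.045,0,0,0,0.3],[0,0,-0.045,0,0,0,0.3],[0,0,-0.045,0,0,0,0.3],[0,0,-0.045,0,0,0,0.3]],
])

```text
t: 29.05
tcp_pos: [0.5011, -0.2829, 0.131]
tcp_rot: [0.865, 0.502, 0.0, 0.0]
ft_force: [-0.1, -0.3, 0.3]
grip_width: 0.0557
gripper_force: 0.0
```

Emit:
jog_arm([
  [[0,0,-0.045,0,0,0,0.3],[0,0,-0.045,0,0,0,0.3],[0,0,-0.03,0,0,0,0.3],[0,0,0,0,0,0,0.3],[0,0,0,0,0,0,0.3]],
])

```text
t: 29.55
tcp_pos: [0.501, -0.2829, 0.1306]
tcp_rot: [0.758, 0.652, 0.0, 0.0]
ft_force: [0.4, 0.1, 0.2]
grip_width: 0.0553
gripper_force: 0.0
```

```bash
python3 -c "
from g import *
d((404.2,306),130)"
```

```text
t 29.55 pos [ 501.  -282.9  130.6] F [0.4 0.1 0.2] w 55.3 gf 0.0 j6 -0.5
 turn [ 0.0002  0.0001 -0.0014] | shift now [ 1.1359e+01 -3.6680e+00  4.0000e-03] | after turn [11.375 -3.616  0.012]
```

Emit:
jog_arm([
  [[0,0,-0.0028,0.3,-0.1,0,0.3],[0,0,0,0.65,-0.206,0,0.3],[0,0,0,0.65,-0.206,0,0.3],[0,0,0,0.65,-0.206,0,0.3],[0,0,0,0.65,-0.206,0,0.3]],
])

```text
t: 30.05
tcp_pos: [0.4743, -0.1305, 0.1298]
tcp_rot: [0.755, 0.656, 0.0, -0.0]
ft_force: [0.2, -0.1, -0.6]
grip_width: 0.0558
gripper_force: 0.0
```

Emit:
jog_arm([
  [[0,0,0,0.65,-0.206,0,0.3],[0,0,0,0.65,-0.206,0,0.3],[0,0,0,0.65,-0.206,0,0.3],[0,0,0,0.65,-0.206,0,0.3],[0,0,0,0.65,-0.206,0,0.3]],
])

```text
t: 30.55
tcp_pos: [0.4454, 0.0373, 0.1299]
tcp_rot: [0.754, 0.656, 0.0, -0.0]
ft_force: [0.8, 0.0, 0.1]
grip_width: 0.0557
gripper_force: 0.0
```

Emit:
jog_arm([
  [[0,0,0,0.65,-0.206,0,0.3],[0,0,0,0.65,-0.206,0,0.3],[0,0,0,0.65,-0.206,0,0.3],[0,0,0,0.65,-0.206,0,0.3],[0,0,0,0.65,-0.206,0,0.3]],
])

```text
t: 31.05
tcp_pos: [0.4164, 0.2051, 0.1299]
tcp_rot: [0.754, 0.656, 0.0, -0.0]
ft_force: [0.0, -0.4, -0.2]
grip_width: 0.0555
gripper_force: 0.0
```

Emit:
jog_arm([
  [[0,0,0,0.65,-0.206,0,0.3],[0,0,0,0.65,-0.206,0,0.3],[0,0,0,0.5,-0.15,0,0.3],[0,0,0,0,0,0,0.3],[0,0,0,0,0,0,0.3]],
])

```text
t: 31.55
tcp_pos: [0.4013, 0.2966, 0.1297]
tcp_rot: [0.754, 0.657, -0.0, 0.0]
ft_force: [-0.6, -0.7, -0.7]
grip_width: 0.0553
gripper_force: 0.0
```

```bash
python3 - <<'E'
from m import *
from g import d
d((404.2,306),47.6)
c=shot('top','t6');h=cv2.cvtColor(c['pixels'],cv2.COLOR_BGR2HSV).astype(int);H,S,V=h[...,0],h[...,1],h[...,2]
roi=np.zeros(H.shape,bool);roi[215:350,400:490]=1
print('bar',rects(c,roi&(H>14)&(H<34)&(S>30)&(V>120),0.042,40));print('board',rects(c,roi&(V>120),.012,500))
cv2.imwrite('pics/t6z.png',cv2.resize(c['pixels'][190:360,130:490],None,fx=2.2,fy=2.2))
E
```

```text
t 31.55 pos [401.3 296.6 129.7] F [-0.6 -0.7 -0.7] w 55.3 gf 0.0 j6 0.62
 turn [-0.0001  0.0002  0.0026] | shift now [0.194 0.032 1.641] | after turn [0.193 0.03  1.642]
bar [([447.0, 283.0], 501.6, -279.3, 130.5, 43.5, -5.2)]
board [([444.0, 284.0], 501.6, -282.8, 242.8, 135.3, -4.8)]
```

View pics/t6z.png

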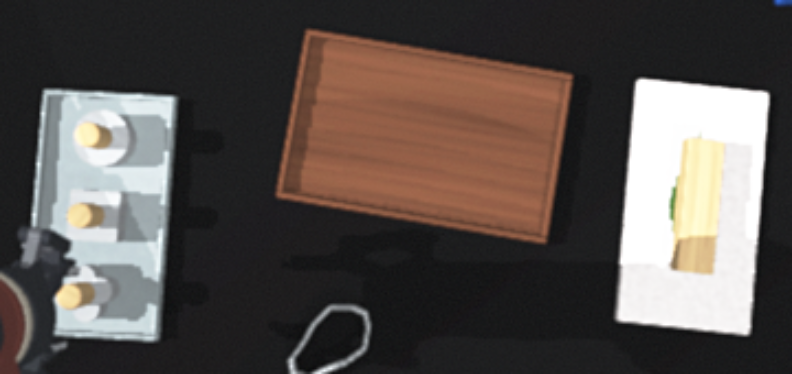

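The crop shows the bar centred on the board over the leaf (within about 2 mm and 0.5°), the caddy empty, and three punches upright in the tray. Now return the flower punch.

Emit:
jog_arm([
  [[0,0,0.0012,0.193,0.03,0,0.3],[0,0,0,0,0,0.5,0.3],[0,0,0,0,0,0.6,0.3],[0,0,0,0,0,0.4,0.3],[0,0,0,0,0,0.14,0.3]],
])

```text
t: 32.1
tcp_pos: [0.404, 0.3043, 0.0455]
tcp_rot: [0.756, 0.655, -0.002, -0.0]
ft_force: [-0.3, 0.8, 0.6]
grip_width: 0.0554
gripper_force: 0.0
```

Emit:
jog_arm([
  [[0,0,0,0,0,0,0.3],[0,0,0,0,0,0,0.3]],
])

```text
t: 32.3
tcp_pos: [0.4061, 0.3059, 0.0488]
tcp_rot: [0.756, 0.655, 0.001, 0.0]
ft_force: [-0.0, 0.5, 0.9]
grip_width: 0.0556
gripper_force: 0.0
```

```bash
python3 -c "
from g import *
d((404.2,306),47.6)"
```

```text
t 32.3 pos [406.1 305.9  48.8] F [-0.   0.5  0.9] w 55.6 gf 0.0 j6 0.63
 turn [ 0.0004 -0.0003  0.0008] | shift now [-0.003 -0.039  0.024] | after turn [-0.003 -0.039  0.024]
```

Emit:
jog_arm([
  [[0,0,0,0,-0.035,0.02,0.3],[0,0,0,0,0,0,-0.7],[0,0,0,0,0,0,-0.7],[0,0,0,0,0,0,-0.7],[0,0,0,0,0,0,-0.7]],
])

```text
t: 32.8
tcp_pos: [0.4038, 0.3062, 0.0476]
tcp_rot: [0.755, 0.655, 0.0, 0.0]
ft_force: [-1.6, -0.6, 5.6]
grip_width: 0.023
gripper_force: 39.1
```

Emit:
jog_arm([
  [[0,0,0,0,0,0,-0.7],[0,0,0,0,0,0,-0.7]],
])

```text
t: 33.0
tcp_pos: [0.4038, 0.3062, 0.0476]
tcp_rot: [0.755, 0.655, 0.0, 0.0]
ft_force: [-2.6, -0.9, 5.6]
grip_width: 0.0229
gripper_force: 39.1
```

```bash
python3 -c "
from g import *
d((534.2,-83.2),48.7,-8.05)"
```

```text
t 33.0 pos [403.8 306.2  47.6] F [-2.6 -0.9  5.6] w 22.9 gf 39.1 j6 0.63
 turn [ 0.0002 -0.0002 -0.0004] | shift now [-7.342  3.682 -0.024] | after turn [-7.347  3.673 -0.022]
```

Emit:
jog_arm([
  [[0,0,0,0,0,-0.2,-0.7],[0,0,0,0,0,-0.4,-0.7],[0,0,0,0,0,-0.6,-0.7],[0,0,0,-0.2,0.1,-0.3,-0.7],[0,0,0,-0.4,0.2,0,-0.7]],
])

```text
t: 33.5
tcp_pos: [0.4157, 0.2755, 0.1251]
tcp_rot: [0.755, 0.656, 0.003, 0.001]
ft_force: [-0.2, 0.1, -1.9]
grip_width: 0.0226
gripper_force: 39.4
```

Emit:
jog_arm([
  [[0,0,0,-0.62,0.315,0,-0.7],[0,0,0,-0.62,0.315,0,-0.7],[0,0,0,-0.62,0.315,0,-0.7],[0,0,0,-0.62,0.315,0,-0.7],[0,0,0,-0.62,0.315,0,-0.7]],
])

```text
t: 34.0
tcp_pos: [0.4701, 0.1082, 0.122]
tcp_rot: [0.755, 0.655, -0.0, -0.0]
ft_force: [0.9, 0.5, -1.3]
grip_width: 0.0231
gripper_force: 39.4
```

Emit:
jog_arm([
  [[0,0,0,-0.62,0.315,0,-0.7],[0,0,0,-0.62,0.315,0,-0.7],[0,0,0,-0.62,0.315,0,-0.7],[0,0,0,-0.62,0.315,0,-0.7],[0,0,0,-0.62,0.315,0,-0.7]],
])

```text
t: 34.5
tcp_pos: [0.5262, -0.0564, 0.1219]
tcp_rot: [0.755, 0.655, -0.0, -0.0]
ft_force: [-0.4, 0.2, -2.1]
grip_width: 0.0231
gripper_force: 39.4
```

Emit:
jog_arm([
  [[0,0,0,-0.4,0.18,0,-0.7],[0,0,0,-0.14,0.05,0,-0.7],[0,0,0,0,0,0,-0.7],[0,0,0,0,0,0,-0.7],[0,0,0,0,0,0,-0.7]],
])

```text
t: 35.0
tcp_pos: [0.5333, -0.0822, 0.1216]
tcp_rot: [0.755, 0.656, -0.0, -0.0]
ft_force: [-0.3, 0.4, -2.9]
grip_width: 0.0231
gripper_force: 39.4
```

```bash
python3 -c "
from g import *
d((534.2,-83.2),48.7,-8.05)"
```

```text
t 35.0 pos [533.3 -82.2 121.6] F [-0.3  0.4 -2.9] w 23.1 gf 39.4 j6 -0.16
 turn [-0.0002 -0.0001 -0.    ] | shift now [-0.019  0.021  1.459] | after turn [-0.018  0.02   1.459]
```

Emit:
jog_arm([
  [[0,0,0,-0.02,0.015,0.4,-0.7],[0,0,0,0,0,0.5,-0.7],[0,0,0,0,0,0.35,-0.7],[0,0,0,0,0,0.13,-0.7],[0,0,0,0,0,0.04,-0.7]],
])

```text
t: 35.5
tcp_pos: [0.5337, -0.0835, 0.0501]
tcp_rot: [0.755, 0.656, -0.0, -0.001]
ft_force: [0.2, 0.8, -2.7]
grip_width: 0.0228
gripper_force: 39.5
```

Emit:
jog_arm([
  [[0,0,0,0,0,0.02,-0.7],[0,0,0,0,0,0.02,-0.7],[0,0,0,0,0,0,-0.7],[0,0,0,0,0,0.02,-0.7],[0,0,0,0,0,0,-0.7]],
])

```text
t: 36.0
tcp_pos: [0.535, -0.0847, 0.0486]
tcp_rot: [0.755, 0.655, 0.0, 0.001]
ft_force: [-0.1, -0.5, 2.0]
grip_width: 0.0226
gripper_force: 40.0
```

```bash
python3 -c "
from g import *
d((534.2,-83.2),48.7,-8.05)"
```

```text
t 36.0 pos [535.  -84.7  48.6] F [-0.1 -0.5  2. ] w 22.6 gf 40.0 j6 -0.16
 turn [ 0.0004  0.0001 -0.0004] | shift now [ 0.028 -0.02  -0.002] | after turn [ 0.028 -0.02  -0.002]
```

Emit:
jog_arm([
  [[0,0,0,0,0,-0.08,-0.7],[0,0,0,0.028,-0.025,0,-0.7],[0,0,0,0,0,0,-0.7],[0,0,0,0,0,0.06,-0.7],[0,0,0,0,0,0.02,-0.7]],
])

```text
t: 36.5
tcp_pos: [0.5336, -0.083, 0.0485]
tcp_rot: [0.755, 0.655, 0.0, 0.0]
ft_force: [-5.4, 2.0, 12.9]
grip_width: 0.0229
gripper_force: 40.9
```

Emit:
jog_arm([
  [[0,0,0,0,0,0.01,-0.7],[0,0,0,0,0,0,-0.7],[0,0,0,0,0,0,-0.7]],
])

```text
t: 36.8
tcp_pos: [0.5336, -0.083, 0.0486]
tcp_rot: [0.755, 0.655, -0.0, 0.0]
ft_force: [-5.2, 1.1, 10.4]
grip_width: 0.023
gripper_force: 40.8
```

Emit:
jog_arm([
  [[0,0,0,0,0,-0.03,0.3],[0,0,0,0,0,0,0.3],[0,0,0,0,0,0,0.3],[0,0,0,0,0,-0.5,0.3],[0,0,0,0,0,-0.7,0.3]],
])

```text
t: 37.3
tcp_pos: [0.5312, -0.0823, 0.1068]
tcp_rot: [0.755, 0.655, -0.002, -0.002]
ft_force: [0.7, 0.1, 0.8]
grip_width: 0.0554
gripper_force: 0.0
```

Emit:
jog_arm([
  [[0,0,0,0,0,-0.45,0.3],[0,0,0,0.5,-0.13,0,0.3],[0,0,0,0.68,-0.2,0,0.3],[0,0,0,0.68,-0.2,0,0.3],[0,0,0,0.68,-0.2,0,0.3]],
])

```text
t: 37.8
tcp_pos: [0.5148, 0.049, 0.1312]
tcp_rot: [0.756, 0.655, 0.0, -0.0]
ft_force: [0.1, -1.5, 0.6]
grip_width: 0.0551
gripper_force: 0.0
```

Emit:
jog_arm([
  [[0,0,0,0.68,-0.2,0,0.3],[0,0,0,0.68,-0.2,0,0.3],[0,0,0,0.68,-0.2,0,0.3],[0,0,0,0.68,-0.2,0,0.3],[0,0,0,0.68,-0.2,0,0.3]],
])

```text
t: 38.3
tcp_pos: [0.4892, 0.2247, 0.1311]
tcp_rot: [0.755, 0.655, -0.0, -0.0]
ft_force: [0.4, -0.3, 0.7]
grip_width: 0.0557
gripper_force: 0.0
```

Emit:
jog_arm([
  [[0,0,0,0.68,-0.2,0,0.3],[0,0,0,0.68,-0.2,0,0.3],[0,0,0,0.2,-0.03,0,0.3],[0,0,0,0,0,0,0.3],[0,0,0,0,0,0,0.3]],
])

```text
t: 38.8
tcp_pos: [0.4794, 0.3028, 0.1309]
tcp_rot: [0.755, 0.655, -0.001, 0.0]
ft_force: [-0.5, -0.4, 0.3]
grip_width: 0.0554
gripper_force: 0.0
```

```bash
python3 -c "
from g import *
d((479.2,303.3),47.9,-8.05)"
```

```text
t 38.8 pos [479.4 302.8 130.9] F [-0.5 -0.4  0.3] w 55.4 gf 0.0 j6 0.57
 turn [-0.0001  0.0003 -0.0003] | shift now [ 0.011 -0.004  1.66 ] | after turn [ 0.01  -0.005  1.66 ]
```

Emit:
jog_arm([
  [[0,0,0,0,-0.025,0.4,0.3],[0,0,0,0,0,0.6,0.3],[0,0,0,0,0,0.48,0.3],[0,0,0,0,0,0.2,0.3],[0,0,0,0,0,0,0.3]],
])

```text
t: 39.3
tcp_pos: [0.4773, 0.302, 0.0457]
tcp_rot: [0.756, 0.655, -0.002, -0.0]
ft_force: [-0.5, 0.8, 0.0]
grip_width: 0.0555
gripper_force: 0.0
```

Emit:
jog_arm([
  [[0,0,0,0,0,0,0.3],[0,0,0,0,0,0,-0.7],[0,0,0,0,0,0,-0.7],[0,0,0,0,0,0,-0.7],[0,0,0,0,0,0,-0.7]],
])

```text
t: 39.8
tcp_pos: [0.4791, 0.3042, 0.0487]
tcp_rot: [0.755, 0.655, 0.001, 0.0]
ft_force: [-1.1, -1.6, 5.7]
grip_width: 0.0229
gripper_force: 39.1
```

Emit:
jog_arm([
  [[0,0,0,0,0,0,-0.7],[0,0,0,0,0,0,-0.7]],
])

```text
t: 40.0
tcp_pos: [0.479, 0.3042, 0.0487]
tcp_rot: [0.755, 0.655, 0.001, 0.0]
ft_force: [-2.1, -1.2, 6.0]
grip_width: 0.0229
gripper_force: 39.1
```

```bash
python3 -c "
from g import *
d((543.6,-14.2),48.8,-8.05)"
```

```text
t 40.0 pos [479.  304.2  48.7] F [-2.1 -1.2  6. ] w 22.9 gf 39.1 j6 0.57
 turn [ 0.0006 -0.0003 -0.0003] | shift now [-6.122e+00  2.176e+00 -3.000e-03] | after turn [-6.124e+00  2.171e+00 -2.000e-03]
```

Emit:
jog_arm([
  [[0,0,0,0,0,-0.2,-0.7],[0,0,0,0,0,-0.4,-0.7],[0,0,0,0,0,-0.6,-0.7],[0,0,0,-0.2,0.07,-0.3,-0.7],[0,0,0,-0.4,0.14,0,-0.7]],
])

```text
t: 40.5
tcp_pos: [0.4862, 0.2736, 0.1257]
tcp_rot: [0.755, 0.656, 0.003, 0.001]
ft_force: [1.1, -0.2, -2.4]
grip_width: 0.0233
gripper_force: 39.6
```

Emit:
jog_arm([
  [[0,0,0,-0.6,0.215,0,-0.7],[0,0,0,-0.6,0.215,0,-0.7],[0,0,0,-0.6,0.215,0,-0.7],[0,0,0,-0.6,0.215,0,-0.7],[0,0,0,-0.6,0.215,0,-0.7]],
])

```text
t: 41.0
tcp_pos: [0.5161, 0.1146, 0.1223]
tcp_rot: [0.755, 0.655, -0.0, 0.0]
ft_force: [0.4, -0.4, -1.8]
grip_width: 0.023
gripper_force: 39.5
```

Emit:
jog_arm([
  [[0,0,0,-0.6,0.215,0,-0.7],[0,0,0,-0.6,0.215,0,-0.7],[0,0,0,-0.6,0.215,0,-0.7],[0,0,0,-0.5,0.18,0,-0.7],[0,0,0,-0.2,0.06,0,-0.7]],
])

```text
t: 41.5
tcp_pos: [0.5425, -0.0164, 0.1224]
tcp_rot: [0.756, 0.654, -0.0, 0.0]
ft_force: [0.0, 0.5, -1.7]
grip_width: 0.0231
gripper_force: 39.5
```

Emit:
jog_arm([
  [[0,0,0,0,0,0,-0.7],[0,0,0,0,0,0,-0.7],[0,0,0,0,0,0,-0.7]],
])

```text
t: 41.8
tcp_pos: [0.5421, -0.0124, 0.1221]
tcp_rot: [0.755, 0.656, -0.0, -0.0]
ft_force: [-0.6, 0.7, -1.7]
grip_width: 0.0228
gripper_force: 39.5
```

```bash
python3 -c "
from g import *
d((543.7,-13.3),49.7,-8.05)"
```

```text
t 41.8 pos [542.1 -12.4 122.1] F [-0.6  0.7 -1.7] w 22.8 gf 39.5 j6 -0.03
 turn [-0.0002 -0.0001 -0.    ] | shift now [-0.014  0.036  1.448] | after turn [-0.014  0.035  1.448]
```

Emit:
jog_arm([
  [[0,0,0,0.01,0.015,0.4,-0.7],[0,0,0,0,0,0.5,-0.7],[0,0,0,0,0,0.35,-0.7],[0,0,0,0,0,0.13,-0.7],[0,0,0,0,0,0.03,-0.7]],
])

```text
t: 42.3
tcp_pos: [0.5426, -0.0122, 0.051]
tcp_rot: [0.755, 0.656, -0.001, -0.001]
ft_force: [-0.9, 0.1, -2.1]
grip_width: 0.0227
gripper_force: 39.6
```

Emit:
jog_arm([
  [[0,0,0,0,0,0.02,-0.7],[0,0,0,0,0,0.02,-0.7],[0,0,0,0,0,0,-0.7],[0,0,0,0,0,0.02,-0.7],[0,0,0,0,0,0,-0.7]],
])

```text
t: 42.8
tcp_pos: [0.544, -0.0133, 0.0498]
tcp_rot: [0.755, 0.655, 0.0, 0.001]
ft_force: [-1.1, 0.7, 3.6]
grip_width: 0.023
gripper_force: 39.8
```

```bash
python3 -c "
from g import *
d((543.7,-13.3),49.7,-8.05)"
```

```text
t 42.8 pos [544.  -13.3  49.8] F [-1.1  0.7  3.6] w 23.0 gf 39.8 j6 -0.03
 turn [ 0.0004  0.     -0.0004] | shift now [-0.001 -0.005  0.001] | after turn [-0.001 -0.005  0.001]
```

Emit:
jog_arm([
  [[0,0,0,0,0,-0.01,0.3],[0,0,0,0,0,0,0.3],[0,0,0,0,0,0,0.3],[0,0,0,0,0,-0.5,0.3],[0,0,0,0,0,-0.7,0.3]],
])

```text
t: 43.3
tcp_pos: [0.5411, -0.0128, 0.1075]
tcp_rot: [0.755, 0.655, -0.002, -0.002]
ft_force: [-0.4, -1.0, 0.7]
grip_width: 0.0558
gripper_force: 0.0
```

Emit:
jog_arm([
  [[0,0,0,0,0,-0.45,0.3],[0,0,0,0.5,-0.07,0,0.3],[0,0,0,0.7,-0.07,0,0.3],[0,0,0,0.7,-0.07,0,0.3],[0,0,0,0.7,-0.07,0,0.3]],
])

```text
t: 43.8
tcp_pos: [0.5478, 0.1187, 0.1319]
tcp_rot: [0.756, 0.655, 0.0, 0.0]
ft_force: [0.2, 0.7, -0.7]
grip_width: 0.0558
gripper_force: 0.0
```

Emit:
jog_arm([
  [[0,0,0,0.7,-0.07,0,0.3],[0,0,0,0.7,-0.07,0,0.3],[0,0,0,0.7,-0.07,0,0.3],[0,0,0,0.7,-0.07,0,0.3],[0,0,0,0.7,-0.07,0,0.3]],
])

```text
t: 44.3
tcp_pos: [0.555, 0.2947, 0.1316]
tcp_rot: [0.755, 0.655, -0.0, 0.0]
ft_force: [0.7, -0.1, 0.0]
grip_width: 0.0559
gripper_force: 0.0
```

Emit:
jog_arm([
  [[0,0,0,0.2,-0.05,0,0.3],[0,0,0,0,0,0,0.3],[0,0,0,0,0,0,0.3],[0,0,0,0,0,0,0.3]],
])

```text
t: 44.7
tcp_pos: [0.5542, 0.3021, 0.1316]
tcp_rot: [0.756, 0.655, -0.0, 0.0]
ft_force: [0.3, 0.3, -1.2]
grip_width: 0.0556
gripper_force: 0.0
```

```bash
python3 -c "
from g import *
d((554.3,303.5),47.1,-8.05)"
```

```text
t 44.7 pos [554.2 302.1 131.6] F [ 0.3  0.3 -1.2] w 55.6 gf 0.0 j6 0.52
 turn [-0.0001  0.0002 -0.0008] | shift now [ 0.03  -0.002  1.69 ] | after turn [ 0.028 -0.002  1.69 ]
```

Emit:
jog_arm([
  [[0,0,0,0.01,-0.025,0.4,0.3],[0,0,0,0,0,0.6,0.3],[0,0,0,0,0,0.5,0.3],[0,0,0,0,0,0.21,0.3],[0,0,0,0,0,0,0.3]],
])

```text
t: 45.2
tcp_pos: [0.5518, 0.3026, 0.0445]
tcp_rot: [0.756, 0.655, -0.002, -0.001]
ft_force: [-0.6, -0.2, -0.4]
grip_width: 0.0558
gripper_force: 0.0
```

Emit:
jog_arm([
  [[0,0,0,0,0,0,0.3],[0,0,0,0,0,0,-0.7],[0,0,0,0,0,0,-0.7],[0,0,0,0,0,0,-0.7],[0,0,0,0,0,0,-0.7]],
])

```text
t: 45.7
tcp_pos: [0.5541, 0.3046, 0.0479]
tcp_rot: [0.755, 0.655, 0.001, 0.001]
ft_force: [0.1, -0.7, 6.8]
grip_width: 0.0227
gripper_force: 39.1
```

Emit:
jog_arm([
  [[0,0,0,0,0,0,-0.7],[0,0,0,0,0,0,-0.7]],
])

```text
t: 45.9
tcp_pos: [0.5541, 0.3046, 0.0479]
tcp_rot: [0.755, 0.655, 0.001, 0.001]
ft_force: [0.5, -1.2, 6.3]
grip_width: 0.0227
gripper_force: 39.1
```

```bash
python3 -c "
from g import *
d((552.9,60.0),48,-8.05)"
```

```text
t 45.9 pos [554.1 304.6  47.9] F [ 0.5 -1.2  6.3] w 22.7 gf 39.1 j6 0.52
 turn [ 0.0008 -0.0004 -0.0004] | shift now [-4.847  0.666 -0.006] | after turn [-4.847e+00  6.610e-01 -2.000e-03]
```

Emit:
jog_arm([
  [[0,0,0,0,0,-0.2,-0.7],[0,0,0,0,0,-0.4,-0.7],[0,0,0,0,0,-0.6,-0.7],[0,0,0,-0.2,0,-0.3,-0.7],[0,0,0,-0.4,0.08,0,-0.7]],
])

```text
t: 46.4
tcp_pos: [0.5541, 0.275, 0.1248]
tcp_rot: [0.755, 0.656, 0.003, 0.001]
ft_force: [0.4, -0.4, -1.1]
grip_width: 0.0225
gripper_force: 39.4
```

Emit:
jog_arm([
  [[0,0,0,-0.6,0.08,0,-0.7],[0,0,0,-0.6,0.08,0,-0.7],[0,0,0,-0.6,0.08,0,-0.7],[0,0,0,-0.6,0.08,0,-0.7],[0,0,0,-0.6,0.08,0,-0.7]],
])

```text
t: 46.9
tcp_pos: [0.5505, 0.1209, 0.1211]
tcp_rot: [0.755, 0.655, -0.0, -0.0]
ft_force: [0.7, 0.5, -1.5]
grip_width: 0.0231
gripper_force: 39.4
```

Emit:
jog_arm([
  [[0,0,0,-0.6,0.08,0,-0.7],[0,0,0,-0.4,0.08,0,-0.7],[0,0,0,-0.23,0.03,0,-0.7],[0,0,0,0,0,0,-0.7],[0,0,0,0,0,0,-0.7]],
])

```text
t: 47.4
tcp_pos: [0.5518, 0.0607, 0.1212]
tcp_rot: [0.756, 0.655, 0.0, -0.0]
ft_force: [1.1, 0.1, -1.2]
grip_width: 0.0228
gripper_force: 39.4
```

```bash
python3 -c "
from g import *
d((552.8,61.1),48.9,-8.05)"
```

```text
t 47.4 pos [551.8  60.7 121.2] F [ 1.1  0.1 -1.2] w 22.8 gf 39.4 j6 0.11
 turn [-0.0001 -0.0001 -0.0005] | shift now [0.009 0.019 1.447] | after turn [0.01  0.019 1.447]
```

Emit:
jog_arm([
  [[0,0,0,0,0,0,-0.7]],
])

```text
t: 47.5
tcp_pos: [0.5519, 0.0613, 0.1212]
tcp_rot: [0.755, 0.656, 0.0, -0.0]
ft_force: [-0.4, -1.0, -2.6]
grip_width: 0.0226
gripper_force: 39.4
```

Emit:
jog_arm([
  [[0,0,0,0.01,0,0.4,-0.7],[0,0,0,0,0,0.5,-0.7],[0,0,0,0,0,0.35,-0.7],[0,0,0,0,0,0.13,-0.7],[0,0,0,0,0,0.03,-0.7]],
])

```text
t: 48.0
tcp_pos: [0.5514, 0.0617, 0.0499]
tcp_rot: [0.755, 0.656, -0.001, -0.001]
ft_force: [-0.2, -0.4, -0.8]
grip_width: 0.0227
gripper_force: 39.4
```

Emit:
jog_arm([
  [[0,0,0,0,0,0.02,-0.7],[0,0,0,0,0,0.02,-0.7],[0,0,0,0,0,0,-0.7],[0,0,0,0,0,0.02,-0.7],[0,0,0,0,0,0,-0.7]],
])

```text
t: 48.5
tcp_pos: [0.5529, 0.0608, 0.0489]
tcp_rot: [0.755, 0.655, 0.001, 0.001]
ft_force: [-0.7, 1.0, 3.1]
grip_width: 0.0227
gripper_force: 39.9
```

```bash
python3 -c "
from g import *
d((552.8,61.1),48.9,-8.05)"
```

```text
t 48.5 pos [552.9  60.8  48.9] F [-0.7  1.   3.1] w 22.7 gf 39.9 j6 0.11
 turn [ 0.0005 -0.0001 -0.0004] | shift now [ 0.005 -0.003 -0.   ] | after turn [ 0.005 -0.003 -0.   ]
```

Now release it and retreat up and to the left, clear of the top camera, for a check.

Emit:
jog_arm([
  [[0,0,0,0,0,-0.01,0.3],[0,0,0,0,0,0,0.3],[0,0,0,0,0,0,0.3],[0,0,0,0,0,-0.5,0.3],[0,0,0,0,0,-0.7,0.3]],
])

```text
t: 49.0
tcp_pos: [0.5498, 0.0609, 0.1063]
tcp_rot: [0.755, 0.655, -0.002, -0.002]
ft_force: [0.5, -0.5, 0.3]
grip_width: 0.0557
gripper_force: 0.0
```

Emit:
jog_arm([
  [[0,0,0,0,0,-0.7,0.3],[0,0,0,0,0,-0.5,0.3],[0,0,0,0.6,-0.2,0,0.3],[0,0,0,0.7,-0.3,0,0.3],[0,0,0,0.7,-0.3,0,0.3]],
])

```text
t: 49.5
tcp_pos: [0.5265, 0.1663, 0.1686]
tcp_rot: [0.756, 0.655, 0.0, 0.0]
ft_force: [0.5, 0.2, -0.9]
grip_width: 0.0557
gripper_force: 0.0
```

Emit:
jog_arm([
  [[0,0,0,0.7,-0.3,0,0.3],[0,0,0,0.7,-0.3,0,0.3],[0,0,0,0.7,-0.3,0,0.3],[0,0,0,0.3,0,0,0.3],[0,0,0,0,0,0,0.3]],
])

```text
t: 50.0
tcp_pos: [0.4989, 0.2923, 0.1682]
tcp_rot: [0.754, 0.656, 0.0, 0.0]
ft_force: [0.2, -0.3, -0.0]
grip_width: 0.0556
gripper_force: 0.0
```

```bash
python3 - <<'E'
from m import *
c=shot('top','t7');im=c['pixels'];a=cv2.imread('pics/top0.png')
for i in (a,im):
    h=cv2.cvtColor(i,cv2.COLOR_BGR2HSV).astype(int);H,S,V=h[...,0],h[...,1],h[...,2]
    roi=np.zeros(H.shape,bool);roi[245:285,270:375]=1
    print('grey',rects(c,roi&(V>80)&(S<60),0.036,60));print('wood',rects(c,roi&(H>14)&(H<34)&(S>30)&(V>150),0.081,20))
f=lambda i:cv2.resize(i[195:350,250:490],None,fx=1.65,fy=1.65)
s=shot('side','s7')['pixels'][150:410,160:460]
cv2.imwrite('pics/f.png',np.hstack([np.vstack([f(a),f(im)]),cv2.resize(s,(400,2*f(im).shape[0]))]))
E
```

```text
grey [([353.0, 266.0], 530.9, -80.6, 49.3, 48.2, -34.8), ([322.0, 261.0], 541.3, -14.6, 51.4, 51.3, 1.3), ([289.0, 256.0], 548.1, 56.1, 55.6, 51.4, -88.6)]
wood [([354.0, 266.0], 531.1, -79.6, 24.6, 22.5, -88.6), ([322.0, 260.0], 540.7, -14.0, 23.1, 23.1, -43.6), ([289.0, 255.0], 549.7, 54.2, 24.7, 20.2, 46.5), ([337.0, 247.0], 566.0, -42.1, 82.0, 12.3, -88.6)]
grey [([353.0, 266.0], 532.6, -80.5, 49.4, 47.7, -34.5), ([322.0, 261.0], 541.3, -14.6, 51.3, 51.3, 1.3), ([290.0, 256.0], 548.1, 54.0, 55.6, 51.4, -88.6)]
wood [([354.0, 265.0], 532.1, -79.6, 23.2, 23.0, -43.8), ([322.0, 260.0], 541.7, -15.0, 23.2, 23.1, -43.6), ([289.0, 255.0], 549.8, 53.5, 24.8, 21.0, 28.2)]
```

View pics/f.png

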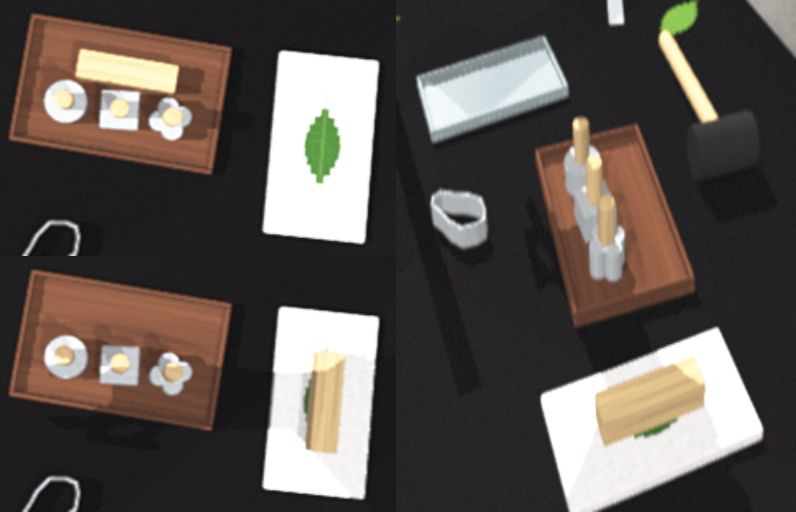

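The before/after crops match: all three punches are upright within about 1–2 mm of where they started. The bar lies flat and centred on the board, and the mallet and cutter are untouched.

```bash
python3 -c "
from bench import r
print(r.close_job())"
```

```text
the job is handed in; nothing more can be done
None
```

The job is handed in at about 50 s on the robot clock: the tapping block lies flat over the leaf, centred lengthwise on the board to about 2 mm, and all three punches stand upright in the caddy within about 2 mm of their original spots.

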